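# Face up the laundry refill bottles on the counter rack

## Task

Put the three refill bottles away on the lower shelf of the rack, standing in one neat row that carries on from the powder tin: the tallest next to the tin, then the square one, then the smallest, side by side with no gap wider than a finger. Line their fronts up with the front of the tin and turn the square bottle so that it faces straight forward. They are glass, so set them down gently and keep them upright, and leave the tin, the peg tub, the cup and the brush where they are.

Things in the scene. Friction and masses are not known exactly. Their poses are not given: they have to be found in the camera images.
- rack: Two-tier pale wooden counter rack, fixed, 460 mm wide (y), 160 deep (x), 287 high, open at front and back, front towards the robot. Origin: centre of its underside; x points to its back, y to its left seen from the robot, z up. Uprights 18 mm square at both ends, y 212 to 230 mm either side, x from -33 mm back. Low things lie on top, up to z = 325 mm.
- board_edge (a point): Middle of the front top edge of the rack's lower shelf, a solid board whose top is 30 mm above the counter and which runs 160 mm back from this edge (a stop rail reaching 25 mm above it runs along its last 8 mm). Axes like the rack's.
- tier_edge (a point): Middle of the lower front edge of the rack's upper tier (slats, underside 275 mm above the counter), 43 mm behind the front edge of the lower shelf and running from here to the back. It overhangs the row, caps included: the gripper cannot come straight down there, only leaning in from the front, tilted some 35 to 45 degrees. Axes like the rack's.
- tin: Square white washing-powder tin with a metal lid, 84 x 84 mm, 110 high, 0.9 kg, loose, standing on the lower shelf at one end (left or right, it varies), square to the rack. Origin: centre of its underside; its axes run like the rack's, so its front face is at x = -42 mm. The row of bottles starts on its inner side, the side towards the middle of the rack.
- tub: Open square wooden tub of clothes pegs, 80 x 80 mm, 55 high, loose, on the lower shelf at the end away from the tin. Origin: centre of its underside. Leave it alone.
- tall: Tallest refill bottle: round brown glass, 68 mm diameter, wall straight to 90 mm, then a shoulder narrowing to the neck at 112 mm, black round screw cap of 30 mm diameter from 118 to 146 mm (the top). Closed, 0.3 to 0.5 kg. Stands on the counter. Origin: centre of its underside, z up. Best gripped by the cap, about 8 mm below its top.
- square: Square refill bottle: brown glass, 56 x 56 mm, walls straight to 80 mm, shoulder narrowing to the neck at 90 mm, black round screw cap of 30 mm diameter from 96 to 122 mm (the top). Closed, 0.2 to 0.45 kg. Stands on the counter, turned up to 0.5 rad. Origin: centre of its underside, x and y normal to its faces, z up; all four faces are alike.
- small: Smallest refill bottle: round brown glass, 52 mm diameter, wall straight to 56 mm, shoulder narrowing to the neck at 70 mm, black round screw cap of 30 mm diameter from 76 to 102 mm (the top). Closed, 0.14 to 0.26 kg. Stands on the counter. Origin: centre of its underside, z up.
- cup: Small open steel dosing cup, 64 mm wide, 62 high, on the counter to the left. Origin: centre of its underside. Leave it alone.
- brush: Wooden scrubbing brush, 130 x 46 mm, 40 high, lying bristles down on the counter to the right. Origin: centre of its underside. Leave it alone.
There are look-alikes about, which are no part of the job. Leave any red look-alike of the tin alone.

How it is judged:
At the end, for the whole second after the job is handed in: Bottles at rest, upright (0.10 rad) on the lower shelf, fronts within 10 mm of the line of the tin's front; centres: tall within 98 mm of the tin, square within 84 mm of tall, small within 76 mm of square (gaps up to 22 mm); the square one's faces within 0.16 rad of the rack's (x of tall in the frame of tin between -0.018 and 0.002 m and z of tall in the frame of rack between 0.024 and 0.036 m and angle between each of tall, square, small's own z axis and vertical below 0.1 rad and linear speed of each of tall, square, small below 0.02 m/s and x of square in the frame of tin between -0.024 and -0.004 m and z of square in the frame of rack between 0.024 and 0.036 m and x of small in the frame of tin between -0.026 and -0.006 m and z of small in the frame of rack between 0.024 and 0.036 m and horizontal distance between tall and tin below 0.098 m and horizontal distance between square and tall below 0.084 m and horizontal distance between small and square below 0.076 m and (angle between the x axis of square and the x axis of rack, either way round below 0.16 rad or angle between the x axis of square and the x axis of rack, either way round above 1.41 rad)); the robot touches nothing.
It fails at once if the tin, the peg tub, the cup or the brush moved by more than 15 mm (distance of any of tin, tub, cup, brush from where it was at the start of the episode above 0.015 m).
It fails at once if a bottle tipped by more than 0.7 rad (angle between any of tall, square, small's own z axis and vertical above 0.7 rad).
It fails at once if a bottle dropped: it moves faster than 0.4 m/s with no finger on it (a fall of about 8 mm) ((linear speed of tall above 0.4 m/s and contact force between the fingers and tall below 0.1 N) or (linear speed of square above 0.4 m/s and contact force between the fingers and square below 0.1 N) or (linear speed of small above 0.4 m/s and contact force between the fingers and small below 0.1 N)).
It fails at once if a bottle banged on the rack (contact force above 120 N) (contact force between any of tall, square, small and rack above 120 N).
It also fails if it takes over 61 s, if anything falls off the work surface, if the arm or the gripper's body presses on something with over 40 N, if the wrist force passes 120 N, or if a joint passes its speed limit or range.

## Robot

A 6-joint arm with a two-finger parallel gripper is mounted at the origin on the work surface. World frame = base frame: x ahead of the robot, y to its left, z up, the work surface at z = 0. Lengths are in m, angles in rad, forces in N, time in s.
With the tool pointing down it reaches from about 0.25 to 0.775 m from the base axis. Payload 4 kg.
Tool frame: the origin (TCP) lies midway between the tips of the shut fingers; the grasp point (between the pads) lies 19 mm behind it; z points along the fingers, y is the direction in which the jaws open and shut (so a half turn about z gives the same grasp; the last joint's range is limited). The gripper opens to 85 mm and grips with 20 to 120 N. Pads are 22 mm wide; open, the fingers measure 114 mm over their backs; the gripper's body (76 mm by 85 mm) begins 54 mm behind the grasp point. The pads swing forward as they close: fully open they stand 13 mm farther back than shut.
Start: joints at [-1.305, 0.087, 1.371, -0, 1.684, -0.103], TCP at [0.198, -0.513, 0.197] pointing down, gripper open.
Joint ranges: [-3.1, 3.1], [-0.76, 2.03], [0.27, 2.55], [-1.08, 4.22], [0.17, 2.65], [-2.57, 2.57]. Speed limits (rad/s): [2.79, 2.79, 3.14, 3.14, 3.14, 3.14].

## Interface

Orientations are given as a 3x3 rotation matrix whose columns are the frame's x, y, z axes.
In Python, from station import bot, viewer gives the robot as it stands.
- The arm moves only by the tool drive_tool, never from a script. Its argument "commands" is a list that holds one entry, the list of rows, each a list of 6 numbers: the shift along the tool's x, y, z in mm, then the turn, a rotation vector about the tool's x, y, z in degrees. A call has 1 to 5 rows; each row shifts and turns the commanded pose from where the row before left it, along the tool's axes as they then stand; what a row does not reach is not made up. A row lasts 1/8 s, in which the tool goes at most 62.5 mm and 10.7 degrees, less where a joint would pass 70% of its speed; a pose out of reach is approached as far as the arm can. A call with a gripper value outside its range is refused whole. "jaw" is the closure in counts, from 0 (fully open) to 255 (shut), set as the call begins (left out, the last holds). The fingers move at their own pace and stop on an object; the grip force is fixed at half the most. Time passes only in rows, so rows that do not move let the fingers close. It gives the time, the measured TCP pose, the force and the opening at its end, in the units of the state.
- bot.state(): the state, without advancing time (a new reading comes with each control period).
- viewer.capture(name): name is "scene" or "side" or "wrist"; returns a dict with "color" (480x640x3 uint8, red, green, blue), "K" (3x3 intrinsics, pixels), "R" (3x3) and "t" (3): a world point X has camera coordinates R X + t; the wrist camera has in their place "T_tool_cam" (4x4, takes a point from camera to tool coordinates, whose origin is the TCP and whose axes are the flange's). Camera axes: x right, y down, z forward; pixel columns grow to the right and rows downward; lengths in m; the calibration is good to about 2 mm. A picture is of the moment at which its call begins: read the wrist's pose just before it. There is no depth.
- bot.sign_off(): hands the job in, once; it reports no verdict.
The state is a dict: "clock": time; "qpos": joint angles; "qd": joint speeds; "effort": joint torques, N m; "ee_pos": TCP position; "orientation": TCP orientation; "ft_force": force on the tool from outside, world axes, zero at the start; "moment": the same for the moment, N m; "gripper_width": finger opening in m.
Only numpy, scipy, OpenCV 4.12 (cv2) and the standard library are available. Lean on these libraries where they do the work, as an engineer would, in place of code of your own. Each camera call takes 0.05 s, during which the arm holds its last target. There are 200 camera calls.

## Working session

There is one attempt and no reset: what is moved stays moved. The work goes in short steps, Python scripts to look and compute and a tool call to move; the robot and the scene stay as the last step left them, time stands still between calls to the robot, and variables do not carry over. Pictures are saved under pics/ and viewed, about 8 in all and at most 12, crops included, and the job is handed in when it is done.

Besides the shell and the picture viewer there is one more tool, called after "Emit:" as name(argument=value, ...), one argument or row to a line, values as JSON. drive_tool: Moves the arm, as the interface text tells. Its arguments: {"type":"object","properties":{"commands":{"type":"array"},"jaw":{"type":"number"}},"required":["commands"]}

```bash
ls; mkdir -p pics
python3 - <<'E'
from station import bot, viewer
import cv2,numpy as np
s=bot.state();print({k:np.round(v,3).tolist() for k,v in s.items()})
for n in ["scene","side","wrist"]:
    c=viewer.capture(n);cv2.imwrite(f"pics/{n}0.png",c["color"][:,:,::-1])
    np.savez(f"pics/{n}0.npz",**c)
    print(n,{k:np.round(v,3).tolist() for k,v in c.items() if k!="color"})
E
```

```text
pics
{'clock': 0.0, 'qpos': [-1.305, 0.088, 1.372, -0.0, 1.684, -0.103], 'qd': [-0.0, 0.0, -0.0, -0.001, 0.002, 0.002], 'effort': [-0.0, -35.187, -31.327, -0.0, 0.011, 0.0], 'ee_pos': [0.198, -0.512, 0.196], 'orientation': [[0.933, 0.36, -0.001], [0.36, -0.933, 0.002], [0.0, -0.002, -1.0]], 'ft_force': [0.29, 1.166, -0.107], 'moment': [-0.008, -0.038, -0.002], 'gripper_width': 0.085}
scene {'K': [[453.807, 0.0, 314.578], [0.0, 453.807, 238.366], [0.0, 0.0, 1.0]], 'R': [[-0.624, 0.781, -0.004], [0.616, 0.489, -0.617], [-0.48, -0.388, -0.787]], 't': [0.36, -0.265, 1.71]}
side {'K': [[508.245, 0.0, 315.114], [0.0, 508.245, 242.366], [0.0, 0.0, 1.0]], 'R': [[0.997, -0.074, -0.003], [-0.049, -0.625, -0.779], [0.055, 0.777, -0.627]], 't': [-0.56, 0.176, 1.362]}
wrist {'K': [[361.824, 0.0, 316.497], [0.0, 361.824, 242.008], [0.0, 0.0, 1.0]], 'T_tool_cam': [[0.001, -0.951, -0.31, 0.079], [1.0, 0.001, -0.0, 0.001], [0.0, -0.31, 0.951, -0.178], [0.0, 0.0, 0.0, 1.0]]}
```

View pics/scene0.png

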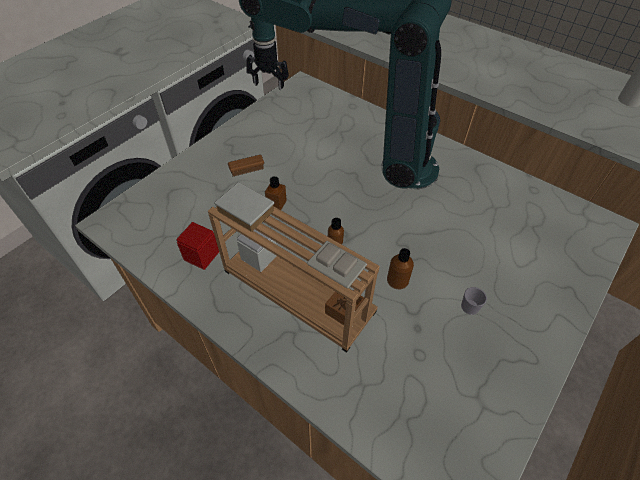

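View pics/side0.png

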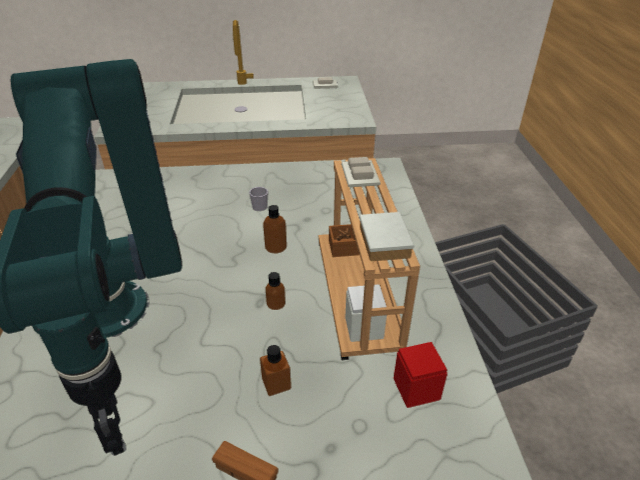

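Scene view (from behind the rack): square (275,190), small (336,230), tall (402,270), tin (255,252) inside the rack at its right end, red look-alike tin (198,246) on the counter, tub (340,305), cup (474,298), brush (246,165).
Side view: caps tall (274,211), small (274,278), square (274,353); white tin (366,313), red tin (420,375, not wanted), tub (343,240). The tin is at the right (−y) end.

```bash
cat > h.py <<'E'
import numpy as np,cv2
def ray(c,uv):
    d=np.linalg.inv(c["K"])@np.array([uv[0],uv[1],1.]); R=c["R"];return -R.T@c["t"],R.T@d
def onz(c,uv,z):
    o,d=ray(c,uv);return o+d*(z-o[2])/d[2]
def two(a,ua,b,ub):
    o1,d1=ray(a,ua);o2,d2=ray(b,ub)
    k=np.linalg.lstsq(np.c_[d1,-d2],o2-o1,rcond=None)[0];p,q=o1+k[0]*d1,o2+k[1]*d2
    return (p+q)/2,np.linalg.norm(p-q)
def blob(img,c,r=14,th=45):
    x0,y0=c[0]-r,c[1]-r;m=(img[y0:y0+2*r,x0:x0+2*r].max(2)<th).astype(np.uint8)
    n,l,s,ce=cv2.connectedComponentsWithStats(m);i=1+np.argmax(s[1:,4]);return ce[i]+[x0,y0],s[i]
E
python3 - <<'E'
from h import *
S=dict(np.load("pics/scene0.npz"));D=dict(np.load("pics/side0.npz"))
for n,us,ud,z in [("tall",(404,255),(274,211),.132),("square",(275,182),(274,353),.109),("small",(336,223),(274,278),.089)]:
    a,sa=blob(S["color"],us);b,sb=blob(D["color"],ud)
    print(n,a.round(1),sa[2:],b.round(1),sb[2:],two(S,a,D,b),onz(S,a,z).round(3),onz(D,b,z).round(3))
a=cv2.resize(D["color"][180:375,255:445],None,fx=3,fy=3,interpolation=cv2.INTER_CUBIC)
cv2.imwrite("pics/crop1.png",cv2.convertScaleAbs(a[:,:,::-1],alpha=1.3))
E
```

```text
tall [403.6 255. ] [ 12  15 131] [273.1 213.2] [10 10 77] (array([0.45446089, 0.22806714, 0.12569759]), np.float64(0.0033522901905641326)) [0.457 0.23  0.132] [0.456 0.217 0.132]
square [273.8 182.1] [ 9 11 89] [273.6 354.2] [ 13  17 190] (array([ 0.45093217, -0.27522126,  0.10657895]), np.float64(0.0007776477606322149)) [ 0.452 -0.273  0.109] [ 0.451 -0.277  0.109]
small [335.7 223.6] [ 10  12 102] [273.8 281. ] [ 11  13 100] (array([ 0.45174301, -0.01620377,  0.08284042]), np.float64(0.0028510684493437857)) [ 0.454 -0.013  0.089] [ 0.453 -0.024  0.089]
```

View pics/crop1.png

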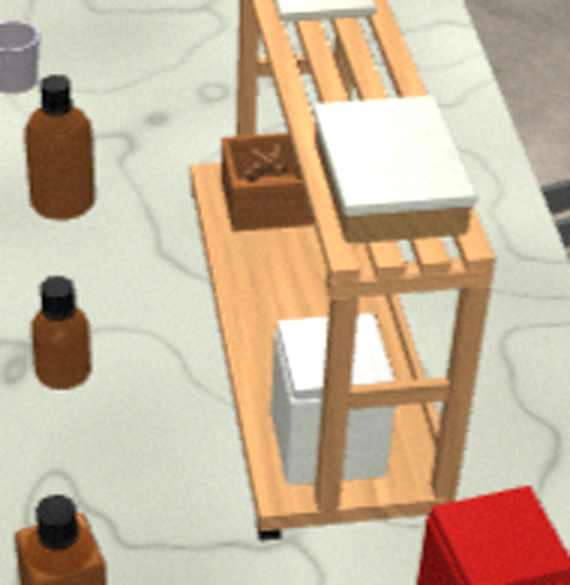

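The crop confirms the choice: the white tin with lid stands on the shelf, lid corners at crop (278,321),(377,316),(393,380),(295,393); board's front edge from (191,167) to (258,517); tub (262,180).

Run:
```python
from h import *
D=dict(np.load("pics/side0.npz"));S=dict(np.load("pics/scene0.npz"))
f=lambda u,v,z:onz(D,(255+u/3-.33,180+v/3-.33),z).round(4)
print("board L,R",f(191,167,.03),f(258,517,.03))
print("board back R",f(452,498,.03))
print("lid FL BL BR FR",*[f(u,v,.14) for u,v in((278,321),(377,316),(393,380),(295,393))])
print("base FR, BR",f(288,482,.03),f(390,476,.03))
print("tub rim FL",f(222,138,.085),"base FL FR",f(230,228,.03))
print("tier front edge bottom R / top L",f(331,285,.275))
a=cv2.resize(S["color"][165:355,190:390],None,fx=3,fy=3,interpolation=cv2.INTER_CUBIC)
cv2.imwrite("pics/crop2.png",cv2.convertScaleAbs(a[:,:,::-1],alpha=1.3))
```

```text
board L,R [0.5891 0.2333 0.03  ] [ 0.6066 -0.2192  0.03  ]
board back R [ 0.7636 -0.212   0.03  ]
lid FL BL BR FR [ 0.6317 -0.1122  0.14  ] [ 0.7118 -0.1126  0.14  ] [ 0.7117 -0.1839  0.14  ] [ 0.6349 -0.1916  0.14  ]
base FR, BR [ 0.6348 -0.1856  0.03  ] [ 0.7183 -0.1857  0.03  ]
tub rim FL [0.6176 0.2071 0.085 ] base FL FR [0.6193 0.1344 0.03  ]
tier front edge bottom R / top L [ 0.6505 -0.219   0.275 ]
```

View pics/crop2.png

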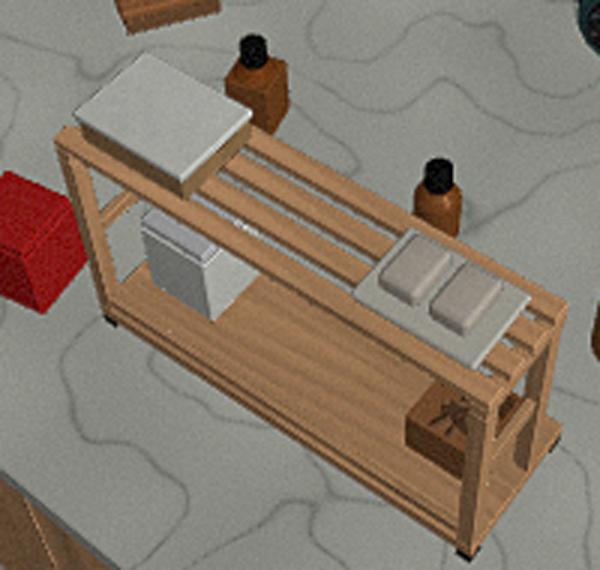

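```bash
cat >> h.py <<'E'
import json,os
from scipy.spatial.transform import Rotation as Ro
def tool(yaw,t):  # degrees; camera side below, jaws across; t = lean forward
    c,s=np.cos(np.radians(t)),np.sin(np.radians(t))
    return Ro.from_euler("z",yaw,degrees=True).as_matrix()@np.array([[-c,0,s],[0,1,0],[-s,0,-c]])
def plan(way):  # way: (pos m, R, rows); rows of rounded tool-frame moves, 5 per call
    if os.path.exists("cmd.json"): P,R=map(np.array,json.load(open("cmd.json")))
    else:
        from station import bot
        s=bot.state();P,R=np.array(s["ee_pos"]),np.array(s["orientation"])
    out=[]
    for p,Rt,n in way:
        P0=P.copy();R0=R.copy();w=Ro.from_matrix(R0.T@Rt).as_rotvec()
        for k in range(1,n+1):
            pk=P0+(np.array(p)-P0)*k/n;Rk=R0@Ro.from_rotvec(w*k/n).as_matrix()
            d=np.round(R.T@(pk-P)*1000);r=np.round(Ro.from_matrix(R.T@Rk).as_rotvec(degrees=True)*2)/2
            if np.linalg.norm(d)>62 or np.linalg.norm(r)>10.6: print("TOO FAST",d,r)
            P=P+R@d/1000;R=R@Ro.from_rotvec(r,degrees=True).as_matrix();out.append((d.tolist()+r.tolist()))
    json.dump([P.tolist(),R.tolist()],open("cmd.json","w"))
    for i in range(0,len(out),5): print(json.dumps(out[i:i+5]).replace(".0,",",").replace(".0]","]"))
    print("end",P.round(4))
E
python3 - <<'E'
from h import *
W1=Ro.from_euler("z",-80,degrees=True).as_matrix()@tool(0,0)
plan([((.30,-.35,.33),W1,8),((.33,-.05,.30),tool(2,40),10),((.33,-.05,.30),tool(2,40),1)])
E
```

```text
[[19, -14, -17, -0, -0, -10], [22, -11, -16, -0, -0, -9.5], [23, -7, -17, -0, -0, -10], [24, -4, -17, -0, -0, -10], [23, 1, -17, -0, -0, -10]]
[[24, 6, -16, -0, -0, -9.5], [22, 9, -17, -0, -0, -10], [20, 13, -17, -0, -0, -10], [29, 8, 3, -3, -3.5, -8], [28, 12, 2, -2.5, -3, -7.5]]
[[26, 16, 1, -3, -3.5, -8], [24, 19, 0, -3, -3, -8], [20, 22, 1, -2.5, -3.5, -7.5], [18, 24, -0, -3, -3.5, -8], [14, 27, 0, -3, -3, -8]]
[[11, 29, 2, -2.5, -3.5, -7.5], [7, 29, 2, -3, -3, -8], [2, 30, 3, -3, -3.5, -8], [0, 0, 0, 0, -0, 0]]
end [ 0.3301 -0.0501  0.3003]
```

Emit:
drive_tool(
  commands=[
    [[19,-14,-17,0,0,-10],[22,-11,-16,0,0,-9.5],[23,-7,-17,0,0,-10],[24,-4,-17,0,0,-10],[23,1,-17,0,0,-10]],
  ],
)

```text
clock: 0.78
ee_pos: [0.2615, -0.4105, 0.281]
orientation: [[0.326, 0.945, -0.0], [0.945, -0.326, 0.001], [0.0, -0.0, -1.0]]
ft_force: [-1.1, -0.2, 0.4]
gripper_width: 0.0853
```

Emit:
drive_tool(
  commands=[
    [[24,6,-16,0,0,-9.5],[22,9,-17,0,0,-10],[20,13,-17,0,0,-10],[29,8,3,-3,-3.5,-8],[28,12,2,-2.5,-3,-7.5]],
  ],
)

```text
clock: 1.4
ee_pos: [0.3065, -0.2895, 0.3244]
orientation: [[-0.429, 0.894, 0.127], [0.894, 0.44, -0.079], [-0.127, 0.08, -0.989]]
ft_force: [2.0, 1.5, -0.4]
gripper_width: 0.0855
```

Emit:
drive_tool(
  commands=[
    [[26,16,1,-3,-3.5,-8],[24,19,0,-3,-3,-8],[20,22,1,-2.5,-3.5,-7.5],[18,24,0,-3,-3.5,-8],[14,27,0,-3,-3,-8]],
  ],
)

```text
clock: 2.02
ee_pos: [0.3243, -0.1412, 0.3103]
orientation: [[-0.799, 0.366, 0.476], [0.372, 0.924, -0.086], [-0.472, 0.109, -0.875]]
ft_force: [-33.7, 30.7, -1.9]
gripper_width: 0.0853
```

Emit:
drive_tool(
  commands=[
    [[11,29,2,-2.5,-3.5,-7.5],[7,29,2,-3,-3,-8],[2,30,3,-3,-3.5,-8],[0,0,0,0,0,0]],
  ],
)

```text
clock: 2.52
ee_pos: [0.3824, -0.0842, 0.316]
orientation: [[-0.796, -0.054, 0.603], [-0.027, 0.998, 0.053], [-0.605, 0.026, -0.796]]
ft_force: [-0.4, -1.1, -0.1]
gripper_width: 0.0854
```

```bash
cat >> h.py <<'E'
def wrist(name=None):
    from station import bot,viewer
    s=bot.state();c=dict(viewer.capture("wrist"));T=np.eye(4);T[:3,:3]=s["orientation"];T[:3,3]=s["ee_pos"]
    M=np.linalg.inv(T@c["T_tool_cam"]);c["R"],c["t"]=M[:3,:3],M[:3,3]
    if name: cv2.imwrite(f"pics/{name}.png",cv2.convertScaleAbs(np.rot90(c["color"],2)[:,:,::-1],alpha=1.3));np.savez(f"pics/{name}.npz",**c)
    return s,c
E
python3 - <<'E'
from h import *
s,c=wrist("w1");print({k:np.round(v,4).tolist() for k,v in s.items() if k in("clock","qpos","ee_pos","orientation")})
E
```

```text
{'clock': 2.525, 'qpos': [-0.8523, -0.7561, 1.8853, 0.5115, 1.588, -2.3463], 'ee_pos': [0.3824, -0.0842, 0.316], 'orientation': [[-0.7956, -0.0535, 0.6035], [-0.0267, 0.9982, 0.0534], [-0.6053, 0.0264, -0.7956]]}
```

View pics/w1.png

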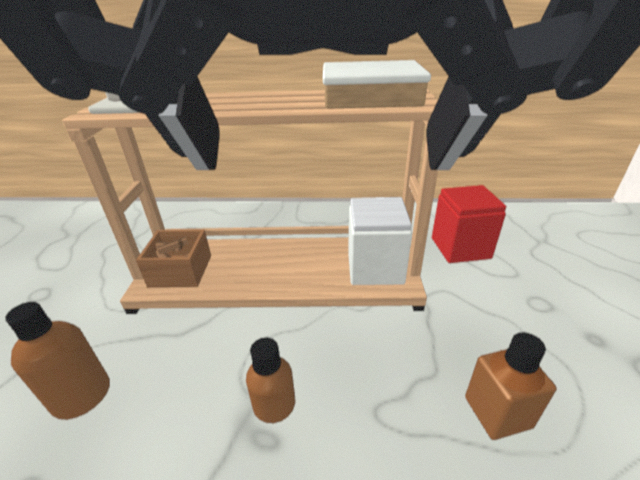

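Wrist view: tin (379,240) with base front corners (350,281),(407,283); board front edge (124,301)–(424,300); tall (55,360), small (268,380), square (510,385); red tin (470,222) stays out of it. One crop of square and tin for the corners.

Run:
```python
import cv2,numpy as np
a=cv2.imread("pics/w1.png");f=lambda x0,y0:cv2.resize(a[y0:y0+120,x0:x0+100],None,fx=4,fy=4,interpolation=cv2.INTER_CUBIC)
cv2.imwrite("pics/crop3.png",np.hstack([f(460,325),f(335,190)]))
```

```text
(no output)
```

View pics/crop3.png

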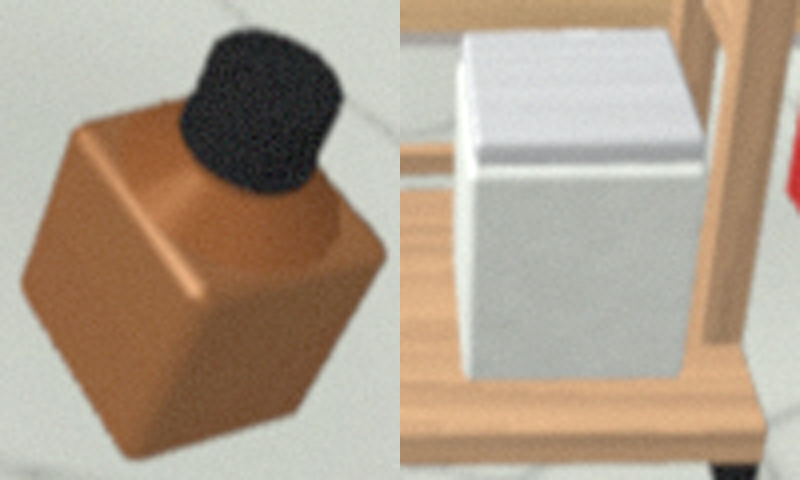

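Run:
```python
from h import *
c=dict(np.load("pics/w1.npz"))
g=lambda u,v,z,x0=0,y0=0,k=1:onz(c,(639-(x0+u/k),479-(y0+v/k)),z).round(4)
L,R=g(124,301,.03),g(424,300,.03);print("board",L,R,np.linalg.norm(L-R),"yaw",np.degrees(np.arctan2(-(L-R)[0],(L-R)[1])))
T=[g(u,v,.03,335,190,4) for u,v in((65,376),(283,376))];print("tin base",*T,np.linalg.norm(T[0]-T[1]))
T=[g(u,v,.14,335,190,4) for u,v in((75,150),(302,142),(265,30),(62,38))];print("lid FL FR BR BL",*T)
q=lambda u,v,z:g(u,v,z,460,325,4)
for z,pts in((.08,((75,128),(207,298),(385,255))),(0,((22,285),(130,460),(298,410)))):
    p=[q(u,v,z)for u,v in pts];print("sq",z,*p,"centre",((p[0]+p[2])/2).round(4),"len",np.linalg.norm(p[0]-p[1]).round(4),np.linalg.norm(p[2]-p[1]).round(4),"yaw",[np.degrees(np.arctan2(*(b-a)[1::-1])).round(1) for a,b in((p[1],p[0]),(p[1],p[2]))])
for n,uv,z in(("square",(524,352),.109),("small",(265,354),.089),("tall",(29,321),.132)):
    b,s=blob(c["color"],(639-uv[0],479-uv[1]),20,40);print(n,b.round(1),s[2:],onz(c,b,z).round(4))
print("tub base front",g(147,284,.03),g(196,285,.03))
```

```text
board [0.5863 0.2315 0.03  ] [ 0.6005 -0.2138  0.03  ] 0.44552635163366044 yaw 1.8264640878819778
tin base [ 0.6323 -0.1085  0.03  ] [ 0.6344 -0.1921  0.03  ] 0.08362637143867956
lid FL FR BR BL [ 0.6239 -0.1097  0.14  ] [ 0.6299 -0.1865  0.14  ] [ 0.7088 -0.1838  0.14  ] [ 0.702  -0.1061  0.14  ]
sq 0.08 [ 0.4652 -0.2414  0.08  ] [ 0.4175 -0.2583  0.08  ] [ 0.4305 -0.3053  0.08  ] centre [ 0.4478 -0.2734  0.08  ] len 0.0506 0.0488 yaw [np.float64(19.5), np.float64(-74.5)]
sq 0 [ 0.4694 -0.2442  0.    ] [ 0.4189 -0.2596  0.    ] [ 0.4345 -0.3101  0.    ] centre [ 0.452  -0.2772  0.    ] len 0.0528 0.0529 yaw [np.float64(17.0), np.float64(-72.8)]
square [114.1 126.2] [  39   39 1115] [ 0.4494 -0.2748  0.109 ]
small [373.8 122.5] [ 30  37 837] [ 0.4513 -0.0145  0.089 ]
tall [610.1 157.9] [  40   37 1114] [0.4543 0.229  0.132 ]
tub base front [0.6243 0.2137 0.03  ] [0.624  0.1343 0.03  ]
```

```bash
cat >> h.py <<'E'
def tcp(x,y,z,yaw,t,back=0): # TCP pose for grasp point at x,y,z, backed off along the tool axis
    R=tool(yaw,t);return np.array([x,y,z])+R[:,2]*(.022-back),R
def sync():
    from station import bot
    s=bot.state();json.dump([list(map(float,s["ee_pos"])),np.array(s["orientation"]).tolist()],open("cmd.json","w"));return s
E
python3 - <<'E'
from h import *
sync()
a=tcp(.4545,.229,.138,2,40,.07);b=tcp(.4545,.229,.138,2,40)
plan([(*a,9),(*a,1)]);plan([(*b,4),(*b,1)]);print(b[0])
E
```

```text
[[5, 34, 17, 0, -0.5, -0], [5, 34, 17, 0.5, -0, -0], [5, 34, 17, 0, -0.5, -0], [5, 34, 17, 0.5, -0, -0], [6, 35, 16, -0, -0.5, -0]]
[[5, 34, 16, 0, -0.5, -0], [6, 34, 17, 0.5, -0, -0], [5, 35, 16, 0, -0.5, -0], [6, 34, 16, 0.5, -0.5, -0], [-0, 0, -0, -0, 0, -0]]
end [0.4238 0.2276 0.1745]
[[0, 0, 17, -0, 0, -0], [0, 0, 18, -0, 0, -0], [0, 0, 17, -0, 0, -0], [0, 1, 18, -0, 0, -0], [0, -0, -0, -0, 0, -0]]
end [0.469  0.2299 0.121 ]
[0.46863271 0.22949353 0.12114702]
```

Emit:
drive_tool(
  commands=[
    [[5,34,17,0,-0.5,0],[5,34,17,0.5,0,0],[5,34,17,0,-0.5,0],[5,34,17,0.5,0,0],[6,35,16,0,-0.5,0]],
  ],
)

```text
clock: 3.2
ee_pos: [0.428, 0.0836, 0.2433]
orientation: [[-0.789, -0.046, 0.612], [-0.026, 0.999, 0.041], [-0.614, 0.016, -0.789]]
ft_force: [0.1, -0.5, -0.8]
gripper_width: 0.0853
```

Emit:
drive_tool(
  commands=[
    [[5,34,16,0,-0.5,0],[6,34,17,0.5,0,0],[5,35,16,0,-0.5,0],[6,34,16,0.5,-0.5,0],[0,0,0,0,0,0]],
  ],
)

```text
clock: 3.82
ee_pos: [0.4434, 0.2233, 0.1777]
orientation: [[-0.776, -0.04, 0.629], [-0.031, 0.999, 0.026], [-0.63, 0.001, -0.777]]
ft_force: [0.9, 0.5, -0.1]
gripper_width: 0.0854
```

Run:
```python
from h import *
s=sync();print(s["clock"],s["qpos"],s["ee_pos"])
b=tcp(.4545,.229,.138,2,40);print((b[0]-s["ee_pos"])@s["orientation"],Ro.from_matrix(np.array(s["orientation"]).T@b[1]).as_rotvec(degrees=True))
plan([(*b,4),(*b,1)])
wrist("w2")
```

```text
3.825 [ 0.59103034 -0.46328409  2.0276055  -0.39907453  1.01017242 -0.90472374] [0.4434234  0.22332606 0.17766383]
[0.01582276 0.00511286 0.05992659] [ 0.22288813 -0.9789891   0.21553522]
[[4, 1, 15, 0, -0, 0], [4, 2, 15, 0, -0.5, 0], [4, 1, 15, 0, -0, 0], [4, 1, 15, 0, -0.5, 0], [0, 0, -0, 0, 0, 0]]
end [0.4688 0.2294 0.1211]
```

View pics/w2.png

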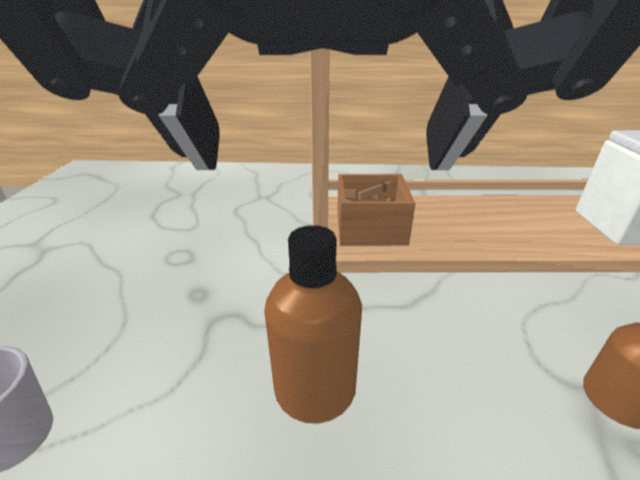

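Tall stands upright between the open jaws' line (cap at (312,255)), tub and tin behind, cup at (15,400) clear of the path.

Emit:
drive_tool(
  commands=[
    [[4,1,15,0,0,0],[4,2,15,0,-0.5,0],[4,1,15,0,0,0],[4,1,15,0,-0.5,0],[0,0,0,0,0,0]],
  ],
)

```text
clock: 4.5
ee_pos: [0.4702, 0.2259, 0.1231]
orientation: [[-0.764, -0.034, 0.645], [-0.025, 0.999, 0.023], [-0.645, 0.002, -0.764]]
ft_force: [-0.5, -0.9, -1.0]
gripper_width: 0.0851
```

Run:
```python
from h import *
s,c=wrist()
b,sz=blob(c["color"],(639-312,479-256),40,40) if 0 else (None,None)
P=tcp(.4545,.229,.138,2,40)[0]
print((P-s["ee_pos"])@s["orientation"]*1000)
# where should the cap centre appear
for p in((.4545,.229,.146),(.4545,.229,.118)):
    q=c["R"]@p+c["t"];q=c["K"]@q/q[2];print(639-q[0],479-q[1])
m=(np.rot90(c["color"],2).max(2)<40).astype(np.uint8);m[:190]=0
n,l,st,ce=cv2.connectedComponentsWithStats(m);print(st[1:][st[1:,4]>150],ce[1:][st[1:,4]>150])
```

```text
[2.35118643 3.61157844 0.52282387]
312.6841873026882 169.67568981314594
313.59314182729247 222.2564919827122
[[ 283  190   60   46 2526]] [[312.59144893 210.94457641]]
```

Emit:
drive_tool(
  commands=[
    [[2,4,0,0,0,0],[0,0,0,0,0,0]],
  ],
)

```text
clock: 4.8
ee_pos: [0.4687, 0.2321, 0.1234]
orientation: [[-0.762, -0.037, 0.647], [-0.026, 0.999, 0.027], [-0.647, 0.004, -0.762]]
ft_force: [-0.6, -0.2, 0.1]
gripper_width: 0.085
```

Emit:
drive_tool(
  commands=[
    [[0,0,0,0,0,0],[0,0,0,0,0,0],[0,0,0,0,0,0],[0,0,0,0,0,0],[0,0,0,0,0,0]],
  ],
  jaw=255,
)

```text
clock: 5.42
ee_pos: [0.4687, 0.232, 0.1229]
orientation: [[-0.762, -0.038, 0.646], [-0.027, 0.999, 0.027], [-0.647, 0.003, -0.763]]
ft_force: [-1.5, 0.1, 1.7]
gripper_width: 0.0002
```

Emit:
drive_tool(
  commands=[
    [[0,0,0,0,0,0],[0,0,0,0,0,0],[0,0,0,0,0,0]],
  ],
)

```text
clock: 5.8
ee_pos: [0.4686, 0.2319, 0.1227]
orientation: [[-0.762, -0.038, 0.646], [-0.027, 0.999, 0.027], [-0.647, 0.003, -0.763]]
ft_force: [-1.7, -1.2, 3.2]
gripper_width: -0.0001
```

The jaws shut to 0: missed. Look.

Run:
```python
from h import *
from station import viewer
s,c=wrist("w3")
a=np.rot90(c["color"],2);b=viewer.capture("side")["color"][170:290,230:330]
b=cv2.resize(b,(400,480),interpolation=cv2.INTER_CUBIC)
cv2.imwrite("pics/v3.png",cv2.convertScaleAbs(np.hstack([a[:,120:520],b])[:,:,::-1],alpha=1.3))
```

```text
(no output)
```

View pics/v3.png

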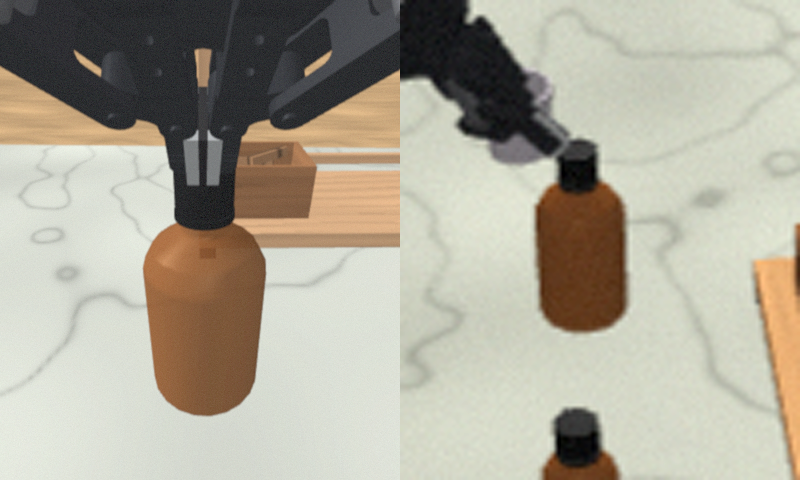

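Fingers closed just in front of/above the cap's near rim; bottle still upright and unmoved. Check TCP projections.

Run:
```python
from h import *
from station import viewer
c=dict(np.load("pics/w3.npz"));from station import bot
s=bot.state();D=viewer.capture("side");S=viewer.capture("scene")
R=np.array(s["orientation"]);P=np.array(s["ee_pos"])
def pr(c,p):
    q=c["R"]@p+c["t"];q=c["K"]@q/q[2];return q[:2].round(1)
for b in(0,.019,.04,.06):
    p=P-R[:,2]*b;print(b,p.round(3),"wrist disp",639-pr(c,p)[0],479-pr(c,p)[1],"side",pr(D,p),"scene",pr(S,p))
for z in(.118,.132,.146):
    p=np.array([.4545,.229,z]);print(z,"wrist disp",639-pr(c,p)[0],479-pr(c,p)[1],"side",pr(D,p),"scene",pr(S,p))
a=np.hstack([cv2.resize(x["color"][v-30:v+30,u-25:u+25],(400,480),interpolation=cv2.INTER_CUBIC) for x,u,v in((D,270,205),(S,403,253))])
cv2.imwrite("pics/v4.png",cv2.convertScaleAbs(a[:,:,::-1],alpha=1.5))
```

```text
0 [0.469 0.232 0.123] wrist disp 320.9 199.7 side [277.5 212.7] scene [401.5 259.8]
0.019 [0.456 0.231 0.137] wrist disp 320.7 183.7 side [273. 209.] scene [404.4 254. ]
0.04 [0.443 0.231 0.153] wrist disp 320.4 161.7 side [268.  204.7] scene [407.6 247.6]
0.06 [0.43  0.23  0.168] wrist disp 320.1 134.8 side [263.2 200.6] scene [410.7 241.3]
0.118 wrist disp 325.5 220.2 side [272.8 214.8] scene [403.  257.1]
0.132 wrist disp 325.5 195.10000000000002 side [272.5 210.9] scene [403.7 254.3]
0.146 wrist disp 325.6 167.7 side [272.2 207. ] scene [404.5 251.3]
```

View pics/v4.png

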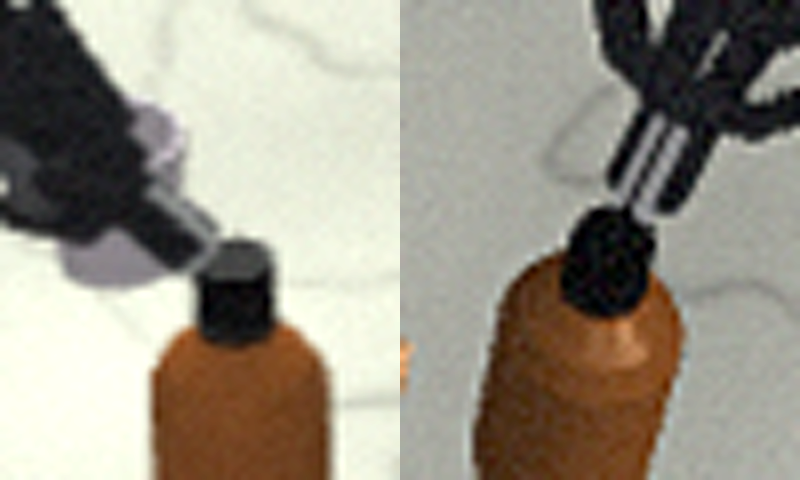

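Run:
```python
from h import *
from station import bot
s=bot.state();R=np.array(s["orientation"]);P=np.array(s["ee_pos"])
D=dict(np.load("pics/side0.npz"));S=dict(np.load("pics/scene0.npz"))
p,e=two(S,(378+250/8-.5,223+215/8-.5),D,(245+212/8-.5,175+243/8-.5));print("tip",p,e,"in tool",(p-P)@R)
o=-D["R"].T@D["t"];print(s["ft_force"],s["qpos"],s["gripper_width"])
c=dict(np.load("pics/w3.npz"))
a=np.rot90(c["color"],2)[130:240,275:375];a=cv2.resize(a,None,fx=5,fy=5,interpolation=cv2.INTER_CUBIC)
cv2.imwrite("pics/v5.png",cv2.convertScaleAbs(a[:,:,::-1],alpha=3,beta=0))
```

```text
tip [0.44863572 0.23559779 0.15126866] 0.006366618472042652 in tool [-0.00340495  0.00450809 -0.03460987]
[-1.95950089 -0.37555053  3.33125009] [ 0.57943586 -0.36184414  2.08576672 -0.45981987  0.84342559 -0.8206011 ] 0.00026196145267732093
```

View pics/v5.png

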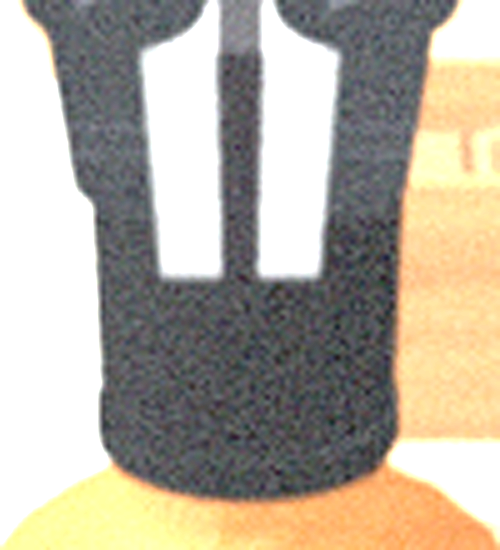

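Tips sit ~20 mm short of the nominal TCP, so the pads closed in front of the cap. Open, advance 22 mm along the tool, close again and judge by the width (30 mm expected).

Emit:
drive_tool(
  commands=[
    [[0,0,0,0,0,0],[0,0,0,0,0,0],[0,0,0,0,0,0],[0,0,0,0,0,0],[0,0,0,0,0,0]],
  ],
  jaw=0,
)

```text
clock: 6.62
ee_pos: [0.468, 0.2315, 0.1214]
orientation: [[-0.764, -0.037, 0.644], [-0.027, 0.999, 0.025], [-0.645, 0.002, -0.764]]
ft_force: [0.8, -1.2, -0.7]
gripper_width: 0.0857
```

Emit:
drive_tool(
  commands=[
    [[0,0,8,0,0,0],[0,0,8,0,0,0],[0,0,6,0,0,0],[0,0,0,0,0,0]],
  ],
)

```text
clock: 7.12
ee_pos: [0.4825, 0.232, 0.1044]
orientation: [[-0.764, -0.037, 0.644], [-0.027, 0.999, 0.025], [-0.645, 0.002, -0.764]]
ft_force: [-0.2, -0.4, -0.5]
gripper_width: 0.0853
```

Emit:
drive_tool(
  commands=[
    [[0,0,0,0,0,0],[0,0,0,0,0,0],[0,0,0,0,0,0],[0,0,0,0,0,0],[0,0,0,0,0,0]],
  ],
  jaw=255,
)

```text
clock: 7.75
ee_pos: [0.4828, 0.2324, 0.1061]
orientation: [[-0.762, -0.037, 0.646], [-0.027, 0.999, 0.026], [-0.647, 0.003, -0.763]]
ft_force: [-0.1, -0.7, 1.8]
gripper_width: 0.0279
```

Cap held (28 mm). Store the bottle-in-tool reference and plan the carry.

```bash
cat >> h.py <<'E'
def grab(x,y): # remember held bottle: underside centre at x,y,0 now
    s=sync();R=np.array(s["orientation"]);json.dump([((np.array([x,y,0])-s["ee_pos"])@R).tolist(),R.tolist()],open("ref.json","w"))
def at(x,y,z,yaw=0): # tool pose with the held bottle's foot at x,y,z, turned by yaw since the grab
    o,R=map(np.array,json.load(open("ref.json")));R=Ro.from_euler("z",yaw,degrees=True).as_matrix()@R
    return np.array([x,y,z])-R@o,R
def foot():
    s=sync();o,R=map(np.array,json.load(open("ref.json")));Q=np.array(s["orientation"])
    print("clock",round(s["clock"],2),"foot",(np.array(s["ee_pos"])+Q@o).round(4),"turned",Ro.from_matrix(Q@R.T).as_rotvec(degrees=True).round(1),"F",np.round(s["ft_force"],1),"w",round(s["gripper_width"],4))
E
python3 - <<'E'
from h import *
grab(.4545,.229)
plan([(*at(.4545,.229,.06),4),(*at(.4545,.229,.06),1)])
plan([(*at(.545,.10,.06),5),(*at(.545,-.0643,.055),6),(*at(.545,-.0643,.055),2)])
E
```

```text
[[-10, 0, -11, 0, 0, 0], [-9, 0, -12, 0, 0, 0], [-10, 0, -11, 0, 0, 0], [-10, 0, -12, 0, 0, 0], [0, 0, 0, 0, 0, 0]]
end [0.4828 0.2323 0.1664]
[[-13, -26, 11, 0, 0, 0], [-13, -27, 11, 0, 0, 0], [-13, -26, 11, 0, 0, 0], [-13, -27, 11, 0, 0, 0], [-13, -26, 11, 0, 0, 0]]
[[1, -27, -0, 0, 0, 0], [1, -28, -0, 0, 0, 0], [2, -27, -0, 0, 0, 0], [1, -28, -0, 0, 0, 0], [1, -27, -0, 0, 0, 0]]
[[1, -27, -0, 0, 0, 0], [0, -0, -0, 0, 0, 0], [0, -0, -0, 0, 0, 0]]
end [ 0.5737 -0.0605  0.1611]
```

Emit:
drive_tool(
  commands=[
    [[-10,0,-11,0,0,0],[-9,0,-12,0,0,0],[-10,0,-11,0,0,0],[-10,0,-12,0,0,0],[0,0,0,0,0,0]],
  ],
)

```text
clock: 8.38
ee_pos: [0.4838, 0.2329, 0.1689]
orientation: [[-0.76, -0.038, 0.649], [-0.025, 0.999, 0.028], [-0.649, 0.005, -0.761]]
ft_force: [1.3, 0.8, -3.1]
gripper_width: 0.0277
```

Run:
```python
from h import *
foot();s,c=wrist()
def pr(p):
    q=c["R"]@p+c["t"];q=c["K"]@q/q[2];return 639-q[0],479-q[1]
o,_=map(np.array,json.load(open("ref.json")));f=np.array(s["ee_pos"])+np.array(s["orientation"])@o
for z in(0,.05,.09): print(z,pr(f+[0,0,z]))
a=np.rot90(c["color"],2).astype(int);m=((a[...,0]>a[...,2]*2.2)&(a[...,0]>40)).astype(np.uint8);m[:,:200]=0;m[:,440:]=0
n,l,st,ce=cv2.connectedComponentsWithStats(m);print(st[1:][st[1:,4]>800])
i=1+np.argmax(st[1:,4])
for v in range(st[i][1],st[i][1]+st[i][3],20):
    u=np.where(l[v]==i)[0];print(v,u.min(),u.max(),u.mean().round(1))
```

```text
clock 8.38 foot [0.4558 0.2297 0.0628] turned [ 0.1 -0.2  0. ] F [ 1.3  0.8 -3.1] w 0.0277
0 (np.float64(325.40205050845566), np.float64(374.1948819696164))
0.05 (np.float64(325.30668015122154), np.float64(314.60060265329327))
0.09 (np.float64(325.2101838806107), np.float64(254.3027714346436))
[[  255   209   138   211 15052]]
209 353 354 353.5
229 267 380 323.5
249 258 390 329.3
269 257 391 323.6
289 259 388 323.9
309 262 358 300.0
329 265 355 300.6
349 267 352 292.2
369 270 313 288.9
389 274 310 290.6
409 289 313 300.8
```

Lifted (−3 N, width held). Carry on.

Emit:
drive_tool(
  commands=[
    [[-13,-26,11,0,0,0],[-13,-27,11,0,0,0],[-13,-26,11,0,0,0],[-13,-27,11,0,0,0],[-13,-26,11,0,0,0]],
  ],
)

```text
clock: 9.05
ee_pos: [0.5723, 0.1022, 0.1637]
orientation: [[-0.765, -0.037, 0.643], [-0.027, 0.999, 0.025], [-0.644, 0.002, -0.765]]
ft_force: [0.3, 0.8, -4.2]
gripper_width: 0.0273
```

Emit:
drive_tool(
  commands=[
    [[1,-27,0,0,0,0],[1,-28,0,0,0,0],[2,-27,0,0,0,0],[1,-28,0,0,0,0],[1,-27,0,0,0,0]],
  ],
)

```text
clock: 9.68
ee_pos: [0.5722, -0.0347, 0.1594]
orientation: [[-0.765, -0.038, 0.643], [-0.027, 0.999, 0.026], [-0.644, 0.002, -0.765]]
ft_force: [0.5, 0.1, -3.2]
gripper_width: 0.0279
```

Emit:
drive_tool(
  commands=[
    [[1,-27,0,0,0,0],[0,0,0,0,0,0],[0,0,0,0,0,0]],
  ],
)

```text
clock: 10.05
ee_pos: [0.5728, -0.0603, 0.1593]
orientation: [[-0.764, -0.037, 0.644], [-0.027, 0.999, 0.027], [-0.644, 0.003, -0.765]]
ft_force: [-0.0, 0.9, -4.0]
gripper_width: 0.0278
```

Run:
```python
from h import *
from station import bot
foot();print(bot.state()["qpos"])
plan([(*at(.545,-.0643,.047),1),(*at(.663,-.0643,.045),6),(*at(.663,-.0643,.045),2)])
```

```text
clock 10.05 foot [ 0.5442 -0.0638  0.0533] turned [ 0.   0.2 -0. ] F [-0.   0.9 -4. ] w 0.0278
[-0.36490557 -0.3294731   1.98653815  0.34381074  0.85586153 -2.11409397]
[[4, -1, 5, 0, -0, -0], [-15, -1, 13, 0, -0, -0], [-15, -0, 13, 0, -0, -0], [-15, -1, 13, 0, -0, -0], [-15, -1, 13, 0, -0, -0]]
[[-14, -0, 13, 0, -0, -0], [-15, -1, 13, 0, -0, -0], [-0, 0, -0, 0, -0, -0], [-0, 0, -0, 0, -0, -0]]
end [ 0.6914 -0.0609  0.1505]
```

Emit:
drive_tool(
  commands=[
    [[4,-1,5,0,0,0],[-15,-1,13,0,0,0],[-15,0,13,0,0,0],[-15,-1,13,0,0,0],[-15,-1,13,0,0,0]],
  ],
)

```text
clock: 10.68
ee_pos: [0.6535, -0.0603, 0.1521]
orientation: [[-0.764, -0.039, 0.644], [-0.028, 0.999, 0.028], [-0.645, 0.003, -0.764]]
ft_force: [-0.8, 0.6, -4.0]
gripper_width: 0.0274
```

Emit:
drive_tool(
  commands=[
    [[-14,0,13,0,0,0],[-15,-1,13,0,0,0],[0,0,0,0,0,0],[0,0,0,0,0,0]],
  ],
)

```text
clock: 11.18
ee_pos: [0.6913, -0.0602, 0.1509]
orientation: [[-0.764, -0.039, 0.644], [-0.027, 0.999, 0.027], [-0.645, 0.003, -0.765]]
ft_force: [0.2, 0.4, -3.2]
gripper_width: 0.0277
```

Run:
```python
from h import *
foot()
plan([(*at(.663,-.0643,.0305),4),(*at(.663,-.0643,.0305),1)])
s,c=wrist("w6")
from station import viewer
D=viewer.capture("side")["color"]
a=np.rot90(c["color"],2)[130:,160:560];d=cv2.resize(D[200:375,255:440],(370,350),interpolation=cv2.INTER_CUBIC)
cv2.imwrite("pics/v6.png",cv2.convertScaleAbs(np.hstack([a,d])[:,:,::-1],alpha=1.3))
```

```text
clock 11.18 foot [ 0.6626 -0.0637  0.0449] turned [0.  0.2 0.1] F [ 0.2  0.4 -3.2] w 0.0277
[[2, -0, 3, 0, -0, 0], [3, -0, 2, 0, -0, 0], [2, -1, 3, 0, -0, 0], [2, 0, 3, 0, -0, 0], [0, 0, -0, 0, -0, 0]]
end [ 0.6915 -0.0612  0.1367]
```

View pics/v6.png

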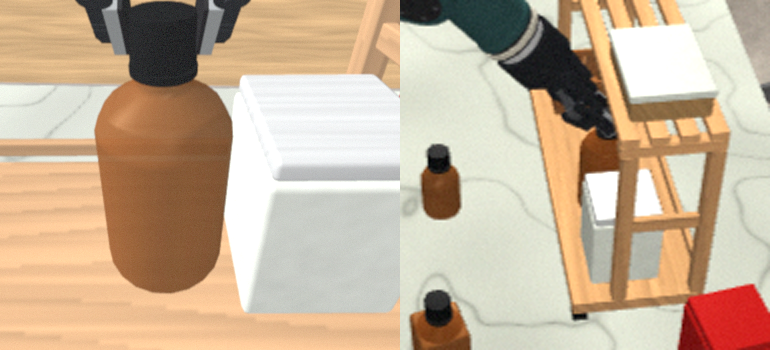

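Tall is held by the cap top, upright, just left of the tin (tin base FL corner at full-image (407,438)); no contact. Lower.

Emit:
drive_tool(
  commands=[
    [[2,0,3,0,0,0],[3,0,2,0,0,0],[2,0,3,0,0,0],[2,0,3,0,0,0],[0,0,0,0,0,0]],
  ],
)

```text
clock: 11.9
ee_pos: [0.692, -0.061, 0.1369]
orientation: [[-0.764, -0.037, 0.645], [-0.027, 0.999, 0.027], [-0.645, 0.003, -0.764]]
ft_force: [-0.7, -0.4, -5.0]
gripper_width: 0.0277
```

Run:
```python
from h import *
foot()
c=dict(np.load("pics/w6.npz"));g=lambda u,v,z:onz(c,(639-u,479-v),z).round(4)
print("tin FL base",g(407,438,.03),"lid FL",g(160+280,130+178,.14),"lid BL",g(160+240,130+78,.14))
```

```text
clock 11.9 foot [ 0.6634 -0.0645  0.0309] turned [ 0.   0.1 -0. ] F [-0.7 -0.4 -5. ] w 0.0277
tin FL base [ 0.633  -0.1111  0.03  ] lid FL [ 0.6213 -0.1087  0.14  ] lid BL [ 0.7042 -0.1052  0.14  ]
```

Emit:
drive_tool(
  commands=[
    [[-0.6,0,-0.8,0,0,0],[1.2,0,1.6,0,0,0],[0.6,0,0.8,0,0,0],[0,0,0,0,0,0]],
  ],
)

```text
clock: 12.4
ee_pos: [0.6926, -0.0611, 0.1362]
orientation: [[-0.762, -0.037, 0.646], [-0.027, 0.999, 0.026], [-0.647, 0.003, -0.763]]
ft_force: [-0.3, -0.0, -2.7]
gripper_width: 0.0279
```

Emit:
drive_tool(
  commands=[
    [[0.6,0,0.8,0,0,0],[0,0,0,0,0,0],[0,0,0,0,0,0]],
  ],
)

```text
clock: 12.78
ee_pos: [0.6932, -0.0612, 0.1363]
orientation: [[-0.761, -0.037, 0.647], [-0.027, 0.999, 0.026], [-0.648, 0.002, -0.762]]
ft_force: [-1.5, -0.1, 1.8]
gripper_width: 0.0275
```

Contact (+1.8 N). Open partly and back out along the tool.

Emit:
drive_tool(
  commands=[
    [[0,0,0,0,0,0],[0,0,0,0,0,0],[0,0,0,0,0,0],[0,0,0,0,0,0]],
  ],
  jaw=115,
)

```text
clock: 13.28
ee_pos: [0.6925, -0.0611, 0.1348]
orientation: [[-0.763, -0.037, 0.646], [-0.027, 0.999, 0.026], [-0.646, 0.003, -0.763]]
ft_force: [-1.1, 0.4, 0.6]
gripper_width: 0.047
```

Emit:
drive_tool(
  commands=[
    [[0,0,-10,0,0,0],[0,0,-20,0,0,0],[0,0,-25,0,0,0],[0,0,-25,0,0,0],[0,0,0,0,0,0]],
  ],
)

```text
clock: 13.9
ee_pos: [0.6414, -0.0637, 0.1997]
orientation: [[-0.759, -0.037, 0.65], [-0.027, 0.999, 0.024], [-0.65, 0.001, -0.76]]
ft_force: [0.1, -0.2, -0.0]
gripper_width: 0.0468
```

Run:
```python
from h import *
s,c=wrist();sync();print(s["clock"],s["ee_pos"],s["gripper_width"])
a=np.rot90(c["color"],2)
m=(a.max(2)<40).astype(np.uint8);
n,l,st,ce=cv2.connectedComponentsWithStats(m)
for i in range(1,n):
    if st[i,4]>150:
        u,v=ce[i];print(st[i],ce[i].round(1),onz(c,(639-u,479-v),.162).round(4))
# square grasp approach, 18 deg
x,y=.450,-.2755
R=tool(18,40);b=np.array([x,y,.114])+R[:,2]*.044
plan([(np.array([.55,-.08,.27]),tool(2,40),4),(b-R[:,2]*.10,R,10),(b-R[:,2]*.10,R,1)]);print(b)
```

```text
13.9 [ 0.641382   -0.06368307  0.1997156 ] 0.04678611431761197
[    2     0   475   169 27394] [252.   51.4] [2.0829 0.2724 0.162 ]
[ 471    0  169  123 4786] [554.6  54.2] [ 1.9873 -0.8708  0.162 ]
[475   4  44  57 935] [501.6  31. ] [ 4.3775 -1.5844  0.162 ]
[249  87  20  94 952] [259.4 138.6] [0.8811 0.0177 0.162 ]
[379 136  19  45 154] [388.4 156.7] [ 0.8224 -0.1244  0.162 ]
[ 301  209   46   58 2327] [323.5 237.1] [ 0.6648 -0.0643  0.162 ]
[[6, -3, -29, 0, 0, 0], [5, -4, -28, 0, 0, 0], [6, -3, -29, 0, 0.5, 0], [6, -3, -28, 0, -0, 0], [18, -20, -0, -1, -0, -1]]
[[19, -20, -1, -1, -0, -1.5], [19, -19, -2, -1, -0, -1], [19, -19, -1, -1, -0, -1.5], [20, -19, -2, -1, -0, -1], [20, -18, -2, -1, -0, -1.5]]
[[20, -17, -2, -1, -0, -1], [21, -17, -3, -1, -0, -1.5], [22, -17, -3, -1, -0, -1], [21, -16, -4, -1, -0, -1], [0, 0, 0, -0, -0, -0]]
end [ 0.4158 -0.2867  0.1574]
[ 0.4768984  -0.26676018  0.08029404]
```

Tall's cap now at (0.665,−0.064), as planned. On to the square.

Emit:
drive_tool(
  commands=[
    [[6,-3,-29,0,0,0],[5,-4,-28,0,0,0],[6,-3,-29,0,0.5,0],[6,-3,-28,0,0,0],[18,-20,0,-1,0,-1]],
  ],
)

```text
clock: 14.58
ee_pos: [0.538, -0.0998, 0.2598]
orientation: [[-0.764, -0.065, 0.642], [-0.049, 0.998, 0.043], [-0.643, 0.002, -0.766]]
ft_force: [-0.2, -0.6, -1.1]
gripper_width: 0.0469
```

Emit:
drive_tool(
  commands=[
    [[19,-20,-1,-1,0,-1.5],[19,-19,-2,-1,0,-1],[19,-19,-1,-1,0,-1.5],[20,-19,-2,-1,0,-1],[20,-18,-2,-1,0,-1.5]],
  ],
  jaw=0,
)

```text
clock: 15.2
ee_pos: [0.4931, -0.1678, 0.2189]
orientation: [[-0.789, -0.144, 0.597], [-0.114, 0.99, 0.088], [-0.603, 0.001, -0.797]]
ft_force: [-1.3, 0.4, 0.3]
gripper_width: 0.0852
```

Emit:
drive_tool(
  commands=[
    [[20,-17,-2,-1,0,-1],[21,-17,-3,-1,0,-1.5],[22,-17,-3,-1,0,-1],[21,-16,-4,-1,0,-1],[0,0,0,0,0,0]],
  ],
)

```text
clock: 15.82
ee_pos: [0.4739, -0.1849, 0.2099]
orientation: [[-0.832, -0.142, 0.536], [-0.113, 0.99, 0.087], [-0.543, 0.012, -0.84]]
ft_force: [1.1, 0.2, 0.0]
gripper_width: 0.0854
```

Run:
```python
from h import *
s,c=wrist("w7");sync();print(s["clock"],s["ee_pos"],s["gripper_width"],s["qpos"],np.round(s["orientation"],3).tolist())
a=np.rot90(c["color"],2);m=(a.max(2)<40).astype(np.uint8)
n,l,st,ce=cv2.connectedComponentsWithStats(m)
for i in range(1,n):
    if st[i,4]>150 and ce[i][1]>150: print(st[i],ce[i].round(1),onz(c,(639-ce[i][0],479-ce[i][1]),.109).round(4))
# brown outline: polygon corners
b=a.astype(int);m=((b[...,0]>b[...,2]*2)&(b[...,0]>35)).astype(np.uint8);m[:150]=0
n,l,st,ce=cv2.connectedComponentsWithStats(m);i=1+np.argmax(st[1:,4]);print(st[i],ce[i])
k=cv2.findContours((l==i).astype(np.uint8),0,2)[0][0];h=cv2.approxPolyDP(cv2.convexHull(k),4,True)[:,0];print(h.tolist())
print([onz(c,(639-u,479-v),0)[:2].round(4).tolist() for u,v in h])
R=tool(18,40);bb=np.array([.450,-.2755,.114])+R[:,2]*.044
plan([(bb,R,6),(bb,R,2)])
```

```text
15.825 [ 0.47394845 -0.18485022  0.20990445] 0.08539874753471959 [-0.81519092 -0.35443955  1.84848308  0.48161683  1.3294652  -2.56572454] [[-0.832, -0.142, 0.536], [-0.113, 0.99, 0.087], [-0.543, 0.012, -0.84]]
[  68  310   55   51 1975] [ 95.3 335.1] [ 0.4396 -0.0316  0.109 ]
[ 432  334   56   63 2657] [459.4 365.2] [ 0.4497 -0.2751  0.109 ]
[ 390  356  114  122 8594] [439.46835001 421.60914592]
[[434, 356], [482, 380], [503, 423], [474, 465], [412, 477], [390, 408], [400, 363]]
[[0.5283, -0.2861], [0.5086, -0.3276], [0.4709, -0.3376], [0.4348, -0.3078], [0.4198, -0.2598], [0.4707, -0.2433], [0.5161, -0.2529]]
[[13, -14, 17, -1, -1, -1.5], [13, -14, 17, -1, -1.5, -1.5], [15, -13, 16, -0.5, -1, -1], [15, -14, 16, -1, -1, -1.5], [15, -14, 15, -1, -1.5, -1.5]]
[[16, -13, 15, -1, -1, -1.5], [0, 0, -0, 0, -0, 0], [0, 0, -0, 0, -0, 0]]
end [ 0.4773 -0.2667  0.0801]
```

The last joint hit its limit (q6 −2.57), so that lean direction can't be reached there. The square has 90° symmetry: grip it with the tool yawed −72° instead (then turn +74° for placing), which is well inside the range.

Run:
```python
from h import *
sync()
R=tool(-72,40);b=np.array([.4497,-.2752,.114])+R[:,2]*.044
a=b-R[:,2]*.12
plan([(np.array([.44,-.19,.24]),tool(-32,40),5),(a,R,5),(a,R,1)]);print(a)
```

```text
[[3, -0, -9, 5, -1.5, 6.5], [2, -1, -9, 5, -1.5, 6.5], [2, -2, -8, 4.5, -1, 6], [1, -3, -9, 5, -1.5, 6.5], [1, -4, -8, 5, -1.5, 6.5]]
[[6, -7, 12, 5, -0, 6], [6, -7, 13, 5, -0, 6], [5, -5, 14, 5.5, -0, 6.5], [4, -6, 14, 5, -0, 6], [4, -4, 14, 5, -0, 6]]
[[-0, 0, 0, 0, -0, 0]]
end [ 0.4341 -0.2282  0.1723]
[ 0.43460395 -0.22873912  0.17221938]
```

Emit:
drive_tool(
  commands=[
    [[3,0,-9,5,-1.5,6.5],[2,-1,-9,5,-1.5,6.5],[2,-2,-8,4.5,-1,6],[1,-3,-9,5,-1.5,6.5],[1,-4,-8,5,-1.5,6.5]],
  ],
)

```text
clock: 16.5
ee_pos: [0.4392, -0.1903, 0.2401]
orientation: [[-0.646, 0.536, 0.544], [0.41, 0.844, -0.345], [-0.644, 0.0, -0.765]]
ft_force: [-0.6, 1.0, -0.8]
gripper_width: 0.0856
```

Emit:
drive_tool(
  commands=[
    [[6,-7,12,5,0,6],[6,-7,13,5,0,6],[5,-5,14,5.5,0,6.5],[4,-6,14,5,0,6],[4,-4,14,5,0,6]],
  ],
)

```text
clock: 17.12
ee_pos: [0.4342, -0.2276, 0.1718]
orientation: [[-0.236, 0.951, 0.199], [0.729, 0.308, -0.611], [-0.642, 0.001, -0.766]]
ft_force: [0.1, 0.5, 0.9]
gripper_width: 0.0852
```

Emit:
drive_tool(
  commands=[
    [[0,0,0,0,0,0],[0,0,0,0,0,0]],
  ],
)

```text
clock: 17.38
ee_pos: [0.4342, -0.2279, 0.1725]
orientation: [[-0.24, 0.95, 0.201], [0.728, 0.313, -0.61], [-0.642, 0.0, -0.766]]
ft_force: [-0.5, -0.1, 0.6]
gripper_width: 0.0853
```

```bash
cat > pre.py <<'E'
import sys
from h import *
x,y,zc,zg,yaw=map(float,sys.argv[1:])
s,c=wrist();sync();print(round(s["clock"],2),np.round(s["ee_pos"],4),np.round(s["qpos"],2))
m=(np.rot90(c["color"],2).max(2)<40).astype(np.uint8);n,l,st,ce=cv2.connectedComponentsWithStats(m)
for i in range(1,n):
    if st[i,4]>150 and ce[i][1]>150: print(st[i],ce[i].round(1),onz(c,(639-ce[i][0],479-ce[i][1]),zc).round(4))
R=tool(yaw,40);b=np.array([x,y,zg])+R[:,2]*.044
plan([(b,R,6),(b,R,2)])
E
python3 pre.py .4497 -.2752 .109 .114 -72
```

```text
17.38 [ 0.4342 -0.2279  0.1725] [-0.18 -0.3   1.94 -0.65  1.21 -0.36]
[ 302  224   40   49 1697] [321.5 248.3] [ 0.4502 -0.2742  0.109 ]
[114 345  19  20 152] [123.8 355.6] [ 0.5148 -0.1494  0.109 ]
[[-0, -0, 20, 0, -0, 0], [-0, -0, 20, 0, -0, 0], [-0, -0, 21, 0, -0, 0], [-0, -0, 20, 0, -0, 0], [-0, -0, 20, 0, -0, 0]]
[[-0, -0, 20, 0, -0, 0], [-0, -0, 0, 0, -0, 0], [-0, -0, 0, 0, -0, 0]]
end [ 0.4585 -0.302   0.0802]
```

Emit:
drive_tool(
  commands=[
    [[0,0,20,0,0,0],[0,0,20,0,0,0],[0,0,21,0,0,0],[0,0,20,0,0,0],[0,0,20,0,0,0]],
  ],
)

```text
clock: 18.05
ee_pos: [0.4544, -0.2905, 0.0959]
orientation: [[-0.237, 0.95, 0.202], [0.728, 0.312, -0.611], [-0.644, 0.002, -0.765]]
ft_force: [-0.5, -0.7, -0.5]
gripper_width: 0.0856
```

Emit:
drive_tool(
  commands=[
    [[0,0,20,0,0,0],[0,0,0,0,0,0],[0,0,0,0,0,0]],
  ],
)

```text
clock: 18.42
ee_pos: [0.4586, -0.3021, 0.0809]
orientation: [[-0.238, 0.95, 0.202], [0.728, 0.312, -0.611], [-0.643, 0.001, -0.766]]
ft_force: [0.1, 0.1, -0.5]
gripper_width: 0.0853
```

Emit:
drive_tool(
  commands=[
    [[0,0,0,0,0,0],[0,0,0,0,0,0],[0,0,0,0,0,0],[0,0,0,0,0,0],[0,0,0,0,0,0]],
  ],
  jaw=255,
)

```text
clock: 19.05
ee_pos: [0.459, -0.3019, 0.0801]
orientation: [[-0.239, 0.95, 0.201], [0.728, 0.312, -0.611], [-0.643, 0.001, -0.766]]
ft_force: [1.5, 1.5, 3.3]
gripper_width: 0.0278
```

Run:
```python
from h import *
grab(.4500,-.2748);foot()
plan([(*at(.45,-.2748,.06),4),(*at(.45,-.2748,.06),1)])
# turn by 2-17.8+90=74.2 while moving in front of the rack
plan([(*at(.50,-.17,.06,37),6),(*at(.54,-.03,.055,74.2),7),(*at(.54,.0075,.05,74.2),2),(*at(.54,.0075,.05,74.2),1)])
```

```text
clock 19.05 foot [ 0.45   -0.2748 -0.    ] turned [0. 0. 0.] F [1.5 1.5 3.3] w 0.0278
[[-10, 0, -11, 0, 0, 0], [-9, 0, -12, 0, 0, 0], [-10, 0, -11, 0, 0, 0], [-10, 0, -12, 0, 0, 0], [0, 0, 0, 0, 0, 0]]
end [ 0.459  -0.3022  0.1404]
[[12, 16, -10, -4, 0, -4.5], [10, 18, -8, -4, 0, -5], [8, 19, -7, -4, 0, -4.5], [7, 20, -6, -4, 0, -5], [6, 21, -4, -4, 0, -4.5]]
[[3, 22, -3, -4, 0, -5], [6, 22, -4, -3.5, 0, -4], [5, 23, -3, -3.5, 0, -4], [3, 23, -2, -3, 0, -4], [1, 23, 0, -3.5, 0, -4]]
[[0, 24, 1, -3.5, 0, -4], [-2, 23, 3, -3.5, 0, -4], [-3, 23, 4, -3.5, 0, -4.5], [1, 19, 3, 0, 0, 0], [1, 18, 2, 0, 0, 0.5]]
[[-0, 0, 0, 0, 0, -0]]
end [0.5683 0.0085 0.1298]
```

Emit:
drive_tool(
  commands=[
    [[-10,0,-11,0,0,0],[-9,0,-12,0,0,0],[-10,0,-11,0,0,0],[-10,0,-12,0,0,0],[0,0,0,0,0,0]],
  ],
)

```text
clock: 19.68
ee_pos: [0.4597, -0.3027, 0.1426]
orientation: [[-0.236, 0.95, 0.204], [0.727, 0.312, -0.612], [-0.645, 0.003, -0.764]]
ft_force: [0.4, 0.5, -2.5]
gripper_width: 0.0278
```

Emit:
drive_tool(
  commands=[
    [[12,16,-10,-4,0,-4.5],[10,18,-8,-4,0,-5],[8,19,-7,-4,0,-4.5],[7,20,-6,-4,0,-5],[6,21,-4,-4,0,-4.5]],
  ],
)

```text
clock: 20.3
ee_pos: [0.5113, -0.2048, 0.1379]
orientation: [[-0.58, 0.653, 0.487], [0.502, 0.757, -0.418], [-0.642, 0.002, -0.767]]
ft_force: [0.4, 0.6, -3.3]
gripper_width: 0.0276
```

Emit:
drive_tool(
  commands=[
    [[3,22,-3,-4,0,-5],[6,22,-4,-3.5,0,-4],[5,23,-3,-3.5,0,-4],[3,23,-2,-3,0,-4],[1,23,0,-3.5,0,-4]],
  ],
)

```text
clock: 20.92
ee_pos: [0.5478, -0.0958, 0.1354]
orientation: [[-0.746, 0.232, 0.624], [0.178, 0.973, -0.149], [-0.641, 0.0, -0.767]]
ft_force: [-0.2, -0.2, -4.6]
gripper_width: 0.0279
```

Emit:
drive_tool(
  commands=[
    [[0,24,1,-3.5,0,-4],[-2,23,3,-3.5,0,-4],[-3,23,4,-3.5,0,-4.5],[1,19,3,0,0,0],[1,18,2,0,0,0.5]],
  ],
)

```text
clock: 21.55
ee_pos: [0.5668, 0.0085, 0.1274]
orientation: [[-0.767, -0.04, 0.641], [-0.027, 0.999, 0.03], [-0.642, 0.006, -0.767]]
ft_force: [0.3, 0.1, -4.0]
gripper_width: 0.028
```

Emit:
drive_tool(
  commands=[
    [[0,0,0,0,0,0],[0,0,0,0,0,0]],
  ],
)

```text
clock: 21.8
ee_pos: [0.5675, 0.0081, 0.1286]
orientation: [[-0.765, -0.041, 0.643], [-0.027, 0.999, 0.031], [-0.644, 0.006, -0.765]]
ft_force: [0.0, -1.1, -3.5]
gripper_width: 0.0278
```

Run:
```python
from h import *
foot();s,c=wrist("w8")
# tall cap and base as seen from here; square faces' vertical edges: outline of brown
a=np.rot90(c["color"],2);m=(a.max(2)<40).astype(np.uint8);n,l,st,ce=cv2.connectedComponentsWithStats(m)
for i in range(1,n):
    if st[i,4]>150 and ce[i][1]>120: print(st[i],ce[i].round(1),onz(c,(639-ce[i][0],479-ce[i][1]),.162).round(4))
b=a.astype(int);m=((b[...,0]>b[...,2]*2.2)&(b[...,0]>35)&(b[...,0]<140)).astype(np.uint8);m[:150]=0
n,l,st,ce=cv2.connectedComponentsWithStats(m)
o,_=map(np.array,json.load(open("ref.json")));f=np.array(s["ee_pos"])+np.array(s["orientation"])@o
for i in range(1,n):
    if st[i,4]>1500:
        k=cv2.findContours((l==i).astype(np.uint8),0,2)[0][0];h=cv2.approxPolyDP(cv2.convexHull(k),4,True)[:,0];print(st[i],h.tolist())
        print([onz(c,(639-u,479-v),f[2])[:2].round(4).tolist() for u,v in h])
plan([(*at(.54,.0075,.045,74.2),2),(*at(.6545,.0075,.045,74.2),7),(*at(.6545,.0075,.045,74.2),2)])
```

```text
clock 21.8 foot [0.539  0.0073 0.0485] turned [ 0.2 -0.2 74.1] F [ 0.  -1.1 -3.5] w 0.0278
[ 278  102   84  108 4756] [321.5 168. ] [0.5272 0.0058 0.162 ]
[ 28 321  31   8 192] [ 42.8 324.2] [0.4422 0.0569 0.162 ]
[ 333  406   96   74 3664] [380.5 446.1] [ 0.4211 -0.0071  0.162 ]
[  257   150   199   230 18463] [[455, 150], [448, 243], [441, 264], [362, 350], [273, 378], [257, 267], [278, 205], [423, 150]]
[[0.8936, -0.1641], [0.652, -0.0941], [0.6218, -0.0812], [0.5362, -0.0163], [0.5157, 0.0319], [0.6133, 0.0597], [0.7177, 0.0588], [0.8925, -0.1196]]
[[1, 0, 2, 0, 0, -0], [0, 1, 1, 0, 0, -0], [-12, -1, 11, 0, 0, -0], [-13, -0, 10, 0, 0, -0], [-12, -1, 11, 0, 0, -0]]
[[-13, -1, 10, 0, 0, -0], [-12, -1, 11, 0, 0, -0], [-13, -0, 10, 0, 0, -0], [-12, -1, 11, 0, 0, -0], [-0, -0, 0, 0, 0, -0]]
[[-0, -0, 0, 0, 0, -0]]
end [0.683  0.0088 0.125 ]
```

Run:
```python
import cv2
a=cv2.imread("pics/w8.png")[100:480,180:500];cv2.imwrite("pics/v8.png",cv2.resize(a,None,fx=1.57,fy=1.57))
```

```text
(no output)
```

View pics/v8.png

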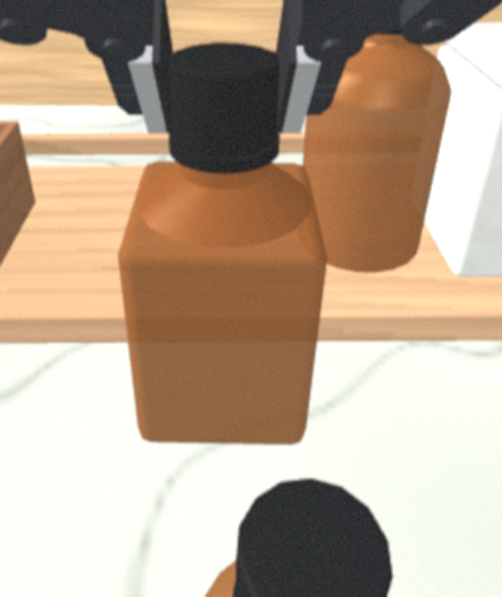

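The square hangs upright, its front parallel to the board edge (bottom edge level at y≈440 of the crop); tall stands upright by the tin. My mask had merged the two. Proceed in.

Emit:
drive_tool(
  commands=[
    [[1,0,2,0,0,0],[0,1,1,0,0,0],[-12,-1,11,0,0,0],[-13,0,10,0,0,0],[-12,-1,11,0,0,0]],
  ],
)

```text
clock: 22.48
ee_pos: [0.6186, 0.0093, 0.1257]
orientation: [[-0.764, -0.04, 0.644], [-0.026, 0.999, 0.031], [-0.645, 0.007, -0.764]]
ft_force: [0.3, 0.3, -3.6]
gripper_width: 0.0276
```

Emit:
drive_tool(
  commands=[
    [[-13,-1,10,0,0,0],[-12,-1,11,0,0,0],[-13,0,10,0,0,0],[-12,-1,11,0,0,0],[0,0,0,0,0,0]],
  ],
)

```text
clock: 23.1
ee_pos: [0.684, 0.0089, 0.1255]
orientation: [[-0.764, -0.04, 0.644], [-0.026, 0.999, 0.031], [-0.644, 0.007, -0.765]]
ft_force: [-0.4, 0.2, -4.1]
gripper_width: 0.0279
```

Emit:
drive_tool(
  commands=[
    [[0,0,0,0,0,0]],
  ],
)

```text
clock: 23.22
ee_pos: [0.6827, 0.0091, 0.1251]
orientation: [[-0.765, -0.04, 0.643], [-0.026, 0.999, 0.031], [-0.644, 0.007, -0.765]]
ft_force: [0.5, 0.1, -3.5]
gripper_width: 0.0277
```

Run:
```python
from h import *
foot();plan([(*at(.6545,.0075,.030,74.2),5),(*at(.6545,.0075,.030,74.2),2)])
```

```text
clock 23.23 foot [0.6542 0.0084 0.045 ] turned [ 0.3 -0.2 74.1] F [ 0.5  0.1 -3.5] w 0.0277
[[2, -0, 2, 0, 0, -0], [2, -0, 3, 0, 0, -0], [2, -0, 2, 0, 0, -0], [2, -0, 2, 0, 0, -0], [1, -0, 3, 0, 0, -0.5]]
[[0, -0, -0, 0, 0, 0], [0, -0, -0, 0, 0, 0]]
end [0.6835 0.0092 0.1101]
```

Emit:
drive_tool(
  commands=[
    [[2,-0.2,2,0,0,0],[2,-0.2,3,0,0,0],[2,-0.2,2,0,0,0],[2,-0.2,2,0,0,0],[1,0,3,0,0,0]],
  ],
)

```text
clock: 23.85
ee_pos: [0.6842, 0.0084, 0.1106]
orientation: [[-0.764, -0.04, 0.644], [-0.026, 0.999, 0.031], [-0.645, 0.007, -0.764]]
ft_force: [0.5, -0.4, -3.3]
gripper_width: 0.0277
```

Emit:
drive_tool(
  commands=[
    [[0,0,0,0,0,0],[0.6,0,0.8,0,0,0],[0,0,0,0,0,0]],
  ],
)

```text
clock: 24.22
ee_pos: [0.6847, 0.0084, 0.1104]
orientation: [[-0.763, -0.04, 0.645], [-0.026, 0.999, 0.031], [-0.645, 0.007, -0.764]]
ft_force: [0.0, 0.7, -3.0]
gripper_width: 0.028
```

Emit:
drive_tool(
  commands=[
    [[0.6,0,0.8,0,0,0],[0,0,0,0,0,0],[0,0,0,0,0,0]],
  ],
)

```text
clock: 24.6
ee_pos: [0.6852, 0.0085, 0.1105]
orientation: [[-0.762, -0.04, 0.646], [-0.026, 0.999, 0.031], [-0.647, 0.007, -0.763]]
ft_force: [-2.4, -0.2, 2.9]
gripper_width: 0.0276
```

Emit:
drive_tool(
  commands=[
    [[0.6,0,0.8,0,0,0],[0,0,0,0,0,0],[0,0,0,0,0,0]],
  ],
)

```text
clock: 24.98
ee_pos: [0.6858, 0.0085, 0.1105]
orientation: [[-0.761, -0.04, 0.647], [-0.026, 0.999, 0.031], [-0.648, 0.006, -0.761]]
ft_force: [-3.5, 0.9, 5.8]
gripper_width: 0.0281
```

Contact; release and back out, then head for small.

Emit:
drive_tool(
  commands=[
    [[0,0,0,0,0,0],[0,0,0,0,0,0],[0,0,0,0,0,0],[0,0,0,0,0,0]],
  ],
  jaw=120,
)

```text
clock: 25.48
ee_pos: [0.6843, 0.0084, 0.1074]
orientation: [[-0.764, -0.04, 0.644], [-0.026, 0.999, 0.031], [-0.644, 0.007, -0.765]]
ft_force: [1.2, -0.7, 0.1]
gripper_width: 0.0453
```

Emit:
drive_tool(
  commands=[
    [[0,0,-10,0,0,0],[0,0,-20,0,0,0],[0,0,-25,0,0,0],[0,0,-30,0,0,0],[0,0,0,0,0,0]],
  ],
)

```text
clock: 26.1
ee_pos: [0.6304, 0.0056, 0.177]
orientation: [[-0.76, -0.04, 0.649], [-0.027, 0.999, 0.03], [-0.65, 0.006, -0.76]]
ft_force: [0.4, 0.2, -0.3]
gripper_width: 0.0454
```

Run:
```python
from h import *
s,c=wrist("w9");sync();print(s["clock"],s["ee_pos"],s["gripper_width"])
m=(np.rot90(c["color"],2).max(2)<40).astype(np.uint8);n,l,st,ce=cv2.connectedComponentsWithStats(m)
for i in range(1,n):
    if st[i,4]>150 and ce[i][1]>150: print(st[i],ce[i].round(1),*[onz(c,(639-ce[i][0],479-ce[i][1]),z).round(4) for z in(.139,.162)])
R=tool(0,40);b=np.array([.452,-.0145,.094])+R[:,2]*.044
plan([(np.array([.53,0.01,.25]),tool(2,40),4),(b-R[:,2]*.11,R,6),(b-R[:,2]*.11,R,2)]);print(b)
```

```text
26.1 [0.63043033 0.00557154 0.17698688] 0.045418232856202154
[ 408  171   54   57 2122] [435.8 199.8] [ 0.7118 -0.0793  0.139 ] [ 0.6634 -0.0649  0.162 ]
[ 298  209   45   55 1903] [321.1 236.8] [0.6545 0.0067 0.139 ] [0.6169 0.0049 0.162 ]
[[7, 2, -30, 0, 0, -0], [7, 2, -31, 0, 0, -0], [7, 3, -30, 0.5, 0.5, -0], [7, 2, -31, -0, -0, -0], [27, -3, 1, 0, -0, 0.5]]
[[26, -4, 0, 0.5, -0, 0], [27, -4, 1, 0, -0, 0.5], [27, -4, 0, 0.5, -0, 0], [26, -4, 1, 0, -0, 0.5], [27, -4, 1, 0, -0, 0]]
[[0, 0, -0, 0, -0, 0], [0, 0, -0, 0, -0, 0]]
end [ 0.4098 -0.0146  0.1443]
[ 0.48028265 -0.0145      0.06029404]
```

Both stand where planned (tall cap 0.663,−0.065; square cap 0.6545,0.007; 72 mm apart).

Emit:
drive_tool(
  commands=[
    [[7,2,-30,0,0,0],[7,2,-31,0,0,0],[7,3,-30,0.5,0.5,0],[7,2,-31,0,0,0],[27,-3,1,0,0,0.5]],
  ],
)

```text
clock: 26.78
ee_pos: [0.5107, 0.0069, 0.2341]
orientation: [[-0.766, -0.028, 0.643], [-0.019, 1.0, 0.022], [-0.643, 0.004, -0.766]]
ft_force: [0.9, -0.3, -0.3]
gripper_width: 0.0453
```

Emit:
drive_tool(
  commands=[
    [[26,-4,0,0.5,0,0],[27,-4,1,0,0,0.5],[27,-4,0,0.5,0,0],[26,-4,1,0,0,0.5],[27,-4,1,0,0,0]],
  ],
  jaw=0,
)

```text
clock: 27.4
ee_pos: [0.4302, -0.0163, 0.1382]
orientation: [[-0.78, -0.004, 0.625], [0.0, 1.0, 0.007], [-0.625, 0.005, -0.78]]
ft_force: [0.2, -1.0, 0.7]
gripper_width: 0.0854
```

Emit:
drive_tool(
  commands=[
    [[0,0,0,0,0,0],[0,0,0,0,0,0]],
  ],
)

```text
clock: 27.65
ee_pos: [0.4314, -0.0162, 0.1409]
orientation: [[-0.778, -0.004, 0.628], [-0.0, 1.0, 0.006], [-0.628, 0.005, -0.778]]
ft_force: [-0.2, -0.1, 0.2]
gripper_width: 0.0855
```

```bash
python3 pre.py .452 -.0145 .089 .094 0
```

```text
27.65 [ 0.4314 -0.0162  0.1409] [-0.37 -0.75  2.24  0.27  1.03 -2.01]
[ 297  228   44   56 2138] [318.7 255.8] [ 0.4517 -0.0143  0.089 ]
[[2, 0, 16, 0, -0, 0], [2, 0, 15, 0, -0.5, 0], [3, 1, 16, 0, -0, 0], [2, -0, 15, 0, -0, 0], [2, -0, 16, 0.5, -0.5, 0]]
[[3, 0, 16, -0, -0, 0], [-0, 0, -0, -0, -0, 0], [-0, 0, -0, -0, -0, 0]]
end [ 0.4803 -0.0148  0.0599]
```

Emit:
drive_tool(
  commands=[
    [[2,0,16,0,0,0],[2,0,15,0,-0.5,0],[3,1,16,0,0,0],[2,0,15,0,0,0],[2,0,16,0.5,-0.5,0]],
  ],
)

```text
clock: 28.32
ee_pos: [0.4732, -0.0148, 0.0743]
orientation: [[-0.766, 0.001, 0.643], [-0.001, 1.0, -0.003], [-0.643, -0.003, -0.766]]
ft_force: [0.6, 0.0, -0.0]
gripper_width: 0.0851
```

Emit:
drive_tool(
  commands=[
    [[3,0,16,0,0,0],[0,0,0,0,0,0],[0,0,0,0,0,0]],
  ],
)

```text
clock: 28.7
ee_pos: [0.4802, -0.0147, 0.06]
orientation: [[-0.767, 0.001, 0.642], [-0.001, 1.0, -0.002], [-0.642, -0.002, -0.767]]
ft_force: [-0.0, 0.4, 0.3]
gripper_width: 0.0855
```

Run:
```python
from h import *
s=sync();R=tool(0,40);b=np.array([.452,-.0145,.094])+R[:,2]*.044;Q=np.array(s["orientation"])
print(s["ee_pos"],np.round(s["qpos"],2),"to go mm",(b-s["ee_pos"])@Q*1000,Ro.from_matrix(Q.T@R).as_rotvec(degrees=True))
```

```text
[ 0.48024762 -0.01473539  0.05997858] [-0.28 -0.52  2.31  0.28  0.69 -2.01] to go mm [-0.22961565  0.23465064 -0.21992688] [-0.13651882 -0.05607178  0.05361738]
```

Emit:
drive_tool(
  commands=[
    [[0,0,0,0,0,0],[0,0,0,0,0,0],[0,0,0,0,0,0],[0,0,0,0,0,0],[0,0,0,0,0,0]],
  ],
  jaw=255,
)

```text
clock: 29.32
ee_pos: [0.48, -0.0148, 0.0594]
orientation: [[-0.767, 0.001, 0.642], [-0.0, 1.0, -0.003], [-0.642, -0.002, -0.767]]
ft_force: [-0.3, 0.9, 2.1]
gripper_width: 0.0278
```

Run:
```python
from h import *
grab(.452,-.0145);foot()
X,Y=.6503,.0705
plan([(*at(.452,-.0145,.06),4),(*at(.452,-.0145,.06),1)])
plan([(*at(.545,Y,.055),6),(*at(.545,Y,.05),2),(*at(X,Y,.045),6),(*at(X,Y,.045),1)])
```

```text
clock 29.32 foot [ 0.452  -0.0145  0.    ] turned [0. 0. 0.] F [-0.3  0.9  2.1] w 0.0278
[[-10, -0, -12, 0, 0, 0], [-9, -0, -11, 0, 0, 0], [-10, -0, -12, 0, 0, 0], [-10, -0, -11, 0, 0, 0], [0, -0, -0, 0, 0, 0]]
end [ 0.4804 -0.0147  0.1197]
[[-11, 14, 11, 0, 0, 0], [-12, 14, 10, 0, 0, 0], [-11, 15, 11, 0, 0, 0], [-11, 14, 10, 0, 0, 0], [-11, 14, 11, 0, 0, 0]]
[[-12, 14, 10, 0, 0, 0], [2, 0, 2, 0, 0, 0], [2, 0, 2, 0, 0, 0], [-13, 0, 12, 0, 0, 0], [-13, 0, 12, 0, 0, 0]]
[[-13, 0, 12, 0, 0, 0], [-13, 0, 12, 0, 0, 0], [-13, 0, 12, 0, 0, 0], [-13, 0, 12, 0, 0, 0], [0, 0, -0, 0, 0, 0]]
end [0.6786 0.07   0.1041]
```

Emit:
drive_tool(
  commands=[
    [[-10,0,-12,0,0,0],[-9,0,-11,0,0,0],[-10,0,-12,0,0,0],[-10,0,-11,0,0,0],[0,0,0,0,0,0]],
  ],
)

```text
clock: 29.95
ee_pos: [0.481, -0.015, 0.1212]
orientation: [[-0.766, 0.001, 0.643], [-0.001, 1.0, -0.003], [-0.643, -0.003, -0.766]]
ft_force: [1.1, 0.0, -1.2]
gripper_width: 0.0279
```

Emit:
drive_tool(
  commands=[
    [[-11,14,11,0,0,0],[-12,14,10,0,0,0],[-11,15,11,0,0,0],[-11,14,10,0,0,0],[-11,14,11,0,0,0]],
  ],
)

```text
clock: 30.58
ee_pos: [0.5569, 0.0569, 0.1126]
orientation: [[-0.769, 0.001, 0.639], [-0.001, 1.0, -0.002], [-0.639, -0.002, -0.769]]
ft_force: [0.1, -0.6, -2.0]
gripper_width: 0.0275
```

Emit:
drive_tool(
  commands=[
    [[-12,16,10,0,0,0],[2,0,2,0,0,0],[2,0,2,0,0,0],[0,0,0,0,0,0]],
  ],
)

```text
clock: 31.08
ee_pos: [0.5712, 0.0716, 0.1073]
orientation: [[-0.769, 0.002, 0.639], [0.0, 1.0, -0.003], [-0.639, -0.002, -0.769]]
ft_force: [0.3, 0.5, -1.6]
gripper_width: 0.0278
```

Run:
```python
from h import *
foot()
plan([(*at(.6503,.0725,.045),6),(*at(.6503,.0725,.045),2)])
```

```text
clock 31.07 foot [0.543  0.072  0.0479] turned [-0.   0.2 -0. ] F [ 0.3  0.5 -1.6] w 0.0278
[[-13, 0, 12, -0, -0, -0], [-14, 0, 12, -0, -0, -0], [-13, 0, 11, -0, -0, -0], [-14, 1, 12, -0, -0, -0], [-13, -0, 12, -0, -0, -0]]
[[-14, -0, 12, -0, -0, -0], [0, -0, -0, -0, -0, -0], [0, -0, -0, -0, -0, -0]]
end [0.6789 0.0724 0.1045]
```

Emit:
drive_tool(
  commands=[
    [[-13,0,12,0,0,0],[-14,0,12,0,0,0],[-13,0,11,0,0,0],[-14,1,12,0,0,0],[-13,0,12,0,0,0]],
  ],
)

```text
clock: 31.7
ee_pos: [0.6619, 0.0724, 0.1063]
orientation: [[-0.767, 0.002, 0.641], [0.0, 1.0, -0.003], [-0.641, -0.002, -0.767]]
ft_force: [-0.1, -0.4, -1.6]
gripper_width: 0.0279
```

Emit:
drive_tool(
  commands=[
    [[-14,0,12,0,0,0],[0,0,0,0,0,0],[0,0,0,0,0,0]],
  ],
)

```text
clock: 32.08
ee_pos: [0.6791, 0.0726, 0.1055]
orientation: [[-0.768, 0.002, 0.64], [0.0, 1.0, -0.003], [-0.64, -0.002, -0.768]]
ft_force: [0.6, -1.1, -1.8]
gripper_width: 0.0274
```

Run:
```python
from h import *
foot()
plan([(*at(.6503,.0725,.0305),5),(*at(.6503,.0725,.0305),1)])
```

```text
clock 32.08 foot [0.651  0.073  0.0461] turned [-0.   0.1 -0. ] F [ 0.6 -1.1 -1.8] w 0.0274
[[2, -0, 2, -0, -0, -0], [2, -0, 3, -0, -0, -0], [2, -0, 2, -0, -0, -0], [2, -0, 2, -0, -0, -0], [3, -0, 2, -0, -0, -0]]
[[-0, -0, 0, -0, -0, -0]]
end [0.6777 0.0726 0.09  ]
```

Emit:
drive_tool(
  commands=[
    [[2,0,2,0,0,0],[2,0,3,0,0,0],[2,0,2,0,0,0],[2,0,2,0,0,0],[3,0,2,0,0,0]],
  ],
)

```text
clock: 32.7
ee_pos: [0.6785, 0.073, 0.0902]
orientation: [[-0.768, 0.001, 0.641], [-0.0, 1.0, -0.002], [-0.641, -0.002, -0.768]]
ft_force: [0.2, -0.7, -2.1]
gripper_width: 0.0278
```

Emit:
drive_tool(
  commands=[
    [[0,0,0,0,0,0],[0.6,0,0.8,0,0,0],[0,0,0,0,0,0],[0,0,0,0,0,0]],
  ],
)

```text
clock: 33.2
ee_pos: [0.6787, 0.073, 0.0895]
orientation: [[-0.768, 0.001, 0.641], [-0.0, 1.0, -0.002], [-0.641, -0.002, -0.768]]
ft_force: [0.7, 0.0, -1.7]
gripper_width: 0.028
```

Emit:
drive_tool(
  commands=[
    [[0.6,0,0.8,0,0,0],[0,0,0,0,0,0],[0,0,0,0,0,0]],
  ],
)

```text
clock: 33.58
ee_pos: [0.6793, 0.073, 0.0896]
orientation: [[-0.766, 0.001, 0.642], [-0.0, 1.0, -0.002], [-0.642, -0.002, -0.766]]
ft_force: [-1.0, -0.9, 1.9]
gripper_width: 0.0277
```

Emit:
drive_tool(
  commands=[
    [[0,0,0,0,0,0],[0,0,0,0,0,0],[0,0,0,0,0,0],[0,0,0,0,0,0]],
  ],
  jaw=138,
)

```text
clock: 34.08
ee_pos: [0.6786, 0.073, 0.0883]
orientation: [[-0.768, 0.001, 0.641], [-0.0, 1.0, -0.002], [-0.641, -0.002, -0.768]]
ft_force: [0.0, -0.4, 0.5]
gripper_width: 0.039
```

Emit:
drive_tool(
  commands=[
    [[0,0,-10,0,0,0],[0,0,-20,0,0,0],[0,0,-30,0,0,0],[0,0,-35,0,0,0],[0,0,-35,0,0,0]],
  ],
)

```text
clock: 34.7
ee_pos: [0.5943, 0.0733, 0.1896]
orientation: [[-0.767, 0.001, 0.641], [-0.0, 1.0, -0.002], [-0.641, -0.002, -0.767]]
ft_force: [-0.1, -0.0, 0.4]
gripper_width: 0.039
```

Emit:
drive_tool(
  commands=[
    [[10,0,-30,0,0,0],[20,0,-20,0,0,0],[20,0,-15,0,0,0],[0,0,0,0,0,0],[0,0,0,0,0,0]],
  ],
)

```text
clock: 35.33
ee_pos: [0.5156, 0.0735, 0.2068]
orientation: [[-0.767, 0.001, 0.642], [-0.0, 1.0, -0.002], [-0.642, -0.002, -0.767]]
ft_force: [0.0, -1.1, 0.5]
gripper_width: 0.0391
```

Run:
```python
from h import *
s,c=wrist("w10");print(s["clock"],s["ee_pos"],s["ft_force"])
a=np.rot90(c["color"],2);m=(a.max(2)<45).astype(np.uint8);n,l,st,ce=cv2.connectedComponentsWithStats(m)
caps=[(st[i],ce[i]) for i in range(1,n) if 150<st[i,4]<4000 and ce[i][1]>130]
for (q,u) in caps: print(q,u.round(1),[onz(c,(639-u[0],479-u[1]),z)[:2].round(4).tolist() for z in(.162,.139,.119)])
# bottoms of the bottles and the tin's front edge, by column below each cap
b=a.astype(int)
for (q,u) in caps:
    x=int(u[0]);col=b[:,x];v=int(u[1])+q[3]//2+3
    print("bright/colour below",x,[(vv,*col[vv]) for vv in range(v+20,min(v+130,480),6)])
from station import viewer
for nm in("side","scene"):
    C=viewer.capture(nm);Z=np.load(f"pics/{nm}0.npz");d=np.abs(C["color"].astype(int)-Z["color"]).sum(2)
    np.savez(f"pics/{nm}1.npz",**C)
    for k,(u,v) in {"side":{"tub":(343,240),"cup":(259,199),"brush":(245,461),"tin":(366,330)},"scene":{"tub":(332,310),"cup":(474,300),"brush":(246,165),"tin":(250,255)}}[nm].items():
        print(nm,k,"mean diff",d[v-10:v+10,u-12:u+12].mean().round(1))
```

```text
35.325 [0.51563181 0.07347495 0.20678657] [ 0.02952859 -1.06832211  0.53219519]
[261  90  17  92 805] [269.9 140.8] [[0.7632, 0.1343], [0.8376, 0.1452], [0.9023, 0.1546]]
[368 129  18  53 281] [375.9 155. ] [[0.7144, 0.0154], [0.7802, 0.0053], [0.8374, -0.0035]]
[ 448  155   37   37 1078] [466.3 172.7] [[0.6651, -0.0642], [0.7222, -0.0884], [0.7718, -0.1095]]
[374 182  32  35 926] [390.1 199.1] [[0.608, 0.0173], [0.655, 0.0074], [0.6959, -0.0011]]
[307 202  29  35 904] [321.2 219.1] [[0.5744, 0.0734], [0.6155, 0.0735], [0.6512, 0.0736]]
bright/colour below 269 [(209, np.int64(183), np.int64(187), np.int64(179)), (215, np.int64(182), np.int64(186), np.int64(178)), (221, np.int64(182), np.int64(184), np.int64(176)), (227, np.int64(144), np.int64(111), np.int64(86)), (233, np.int64(97), np.int64(72), np.int64(52)), (239, np.int64(95), np.int64(77), np.int64(62)), (245, np.int64(82), np.int64(60), np.int64(45)), (251, np.int64(87), np.int64(65), np.int64(51)), (257, np.int64(86), np.int64(63), np.int64(46)), (263, np.int64(88), np.int64(65), np.int64(48)), (269, np.int64(89), np.int64(65
[... 3867 characters left out ...]
73), np.int64(139), np.int64(106)), (319, np.int64(188), np.int64(151), np.int64(117)), (325, np.int64(182), np.int64(147), np.int64(113)), (331, np.int64(141), np.int64(116), np.int64(88)), (337, np.int64(142), np.int64(114), np.int64(86)), (343, np.int64(183), np.int64(189), np.int64(178)), (349, np.int64(181), np.int64(184), np.int64(176)), (355, np.int64(183), np.int64(188), np.int64(178)), (361, np.int64(183), np.int64(187), np.int64(178)), (367, np.int64(181), np.int64(184), np.int64(175))]
side tub mean diff 36.2
side cup mean diff 194.3
side brush mean diff 9.4
side tin mean diff 10.4
scene tub mean diff 11.8
scene cup mean diff 9.9
scene brush mean diff 10.8
scene tin mean diff 10.0
```

Everything stands; one numeric check of the fronts against the tin's front and the square's angle, then hand in.

Run:
```python
from h import *
c=dict(np.load("pics/w10.npz"));b=np.rot90(c["color"],2).astype(int)
def bottom(u,lo=265,hi=325):  # strongest step between the object and the shelf board below it
    col=cv2.GaussianBlur(b.astype(np.float32),(5,3),0)[lo:hi,u];k=np.argmax(np.abs(col[2:]-col[:-2]).sum(1));return onz(c,(639-u,479-(lo+1+k)),.03)[:2]
for n,us in(("tall",[466]),("square",range(368,412,8)),("small",[321]),("tin",range(525,590,8))):
    print(n,[bottom(u).round(4).tolist() for u in us])
```

```text
tall [[0.6401, -0.0836]]
square [[0.6319, 0.0237], [0.632, 0.0151], [0.632, 0.0066], [0.6335, -0.0022], [0.632, -0.0105], [0.6352, -0.0196]]
small [[0.6288, 0.0738]]
tin [[0.6028, -0.13], [0.6028, -0.138], [0.6042, -0.1467], [0.6042, -0.1547], [0.6042, -0.1627], [0.6042, -0.1708], [0.6042, -0.1788], [0.6043, -0.1868], [0.6848, -0.2452]]
```

Run:
```python
from h import *
c=dict(np.load("pics/w10.npz"));b=cv2.GaussianBlur(np.rot90(c["color"],2).astype(np.float32),(5,3),0)
for u in range(500,580,10):
    col=b[265:308,u];k=np.argmax(np.abs((col[2:]-col[:-2])[:,2]));print(u,266+k,onz(c,(639-u,479-(266+k)),.03)[:2].round(4))
```

```text
500 301 [ 0.6321 -0.1172]
510 301 [ 0.6321 -0.1279]
520 301 [ 0.6322 -0.1386]
530 300 [ 0.6337 -0.15  ]
540 300 [ 0.6338 -0.1608]
550 300 [ 0.6338 -0.1715]
560 299 [ 0.6354 -0.1831]
570 297 [ 0.6386 -0.1957]
```

```bash
python3 -c "
from station import bot
print(bot.sign_off(), bot.state()['clock'])"
```

```text
the job is handed in; nothing more can be done
the job is handed in; nothing more can be done
```

The three bottles are standing on the lower shelf in a row from the tin: tall, then square, then small. I handed the job in at about 35.5 s, and the hand-in reports no verdict.

**Spacing:** my last wrist-camera measurements put the caps about 86 mm (tin to tall), 72 mm (tall to square) and 66 mm (square to small) apart. The limits are 98, 84 and 76 mm.

**Fronts:** by their cap positions the bottles are on the tin's front line. By their lower front edges they sit about 3–4 mm behind it. Both readings are within the 10 mm allowed.

**Square bottle:** it hung straight, parallel to the shelf edge, just before I lowered it. Its bottom edge measured afterwards agrees with the rack to within about 2 degrees.

**Other things:** the tin, tub, cup and brush look unchanged in the scene camera. In the side view the cup area differed strongly and the tub area somewhat. I put that down to the arm standing in front, but I did not look at the picture to confirm. The gripper was clear of everything at the end.

**What went wrong on the way:**
- **First grasp missed:** the fingertips turned out to sit about 20 mm short of the stated tool point. The jaws shut in front of the tall bottle's cap without moving it, and I corrected for this in all three grasps.
- **First approach to the square hit a joint limit:** the last joint ran up against its range, so I picked the bottle up from another side and turned it 74 degrees on the way.

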